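Set up the soldering hearth: clamp the forming rod and build the brick heat shield

TASK

Set up the hearth for soldering. Lay the brass forming rod in the pair of V-blocks, its square grip midway between them, then swing the keeper strap fully over it; and build the heat shield along the back of the hearth from all the clay bricks there are: fill the three painted outlines first, then lay every further brick squarely across a joint of the course below, going up a course when one is full. Strap or shield may be done first; leave the other things on the table where they are.

Things in the scene. Friction and masses are not known exactly. Their poses are not given: they have to be found in the camera images.
- brick_1_mid (a point): centre of a loose buff fire-clay soldering brick, rigid, 80 mm long (own y axis), square 40x40 mm section (x and z), about 0.12 kg, lying on a long face on the table at the start (centre 20 mm up); all six are alike and any may be absent
- brick_2_mid (a point): centre of a loose buff fire-clay soldering brick, rigid, 80 mm long (own y axis), square 40x40 mm section (x and z), about 0.12 kg, lying on a long face on the table at the start (centre 20 mm up); all six are alike and any may be absent
- brick_3_mid (a point): centre of a loose buff fire-clay soldering brick, rigid, 80 mm long (own y axis), square 40x40 mm section (x and z), about 0.12 kg, lying on a long face on the table at the start (centre 20 mm up); all six are alike and any may be absent
- brick_4_mid (a point): centre of a loose buff fire-clay soldering brick, rigid, 80 mm long (own y axis), square 40x40 mm section (x and z), about 0.12 kg, lying on a long face on the table at the start (centre 20 mm up); all six are alike and any may be absent
- brick_5_mid (a point): centre of a loose buff fire-clay soldering brick, rigid, 80 mm long (own y axis), square 40x40 mm section (x and z), about 0.12 kg, lying on a long face on the table at the start (centre 20 mm up); all six are alike and any may be absent
- brick_6_mid (a point): centre of a loose buff fire-clay soldering brick, rigid, 80 mm long (own y axis), square 40x40 mm section (x and z), about 0.12 kg, lying on a long face on the table at the start (centre 20 mm up); all six are alike and any may be absent
- rod_mid (a point): centre of the loose forming rod: brass, round, 20 mm diameter, 150 mm long along its own y axis, with a dark square grip 24x24 mm, 40 mm long round its middle; starts lying on a flat of the grip on the table (centre 12 mm up); about 0.15 kg
- hearth: fixed hearth plate, 265 mm (its x, away from the robot) by 300 mm (its y, to the left), 10 mm thick; origin at the centre of its underside, on the table. It carries a pair of V-blocks near its front edge and three dark painted outlines (42x84 mm, in a row along its y) near its back edge. Its position and yaw vary
- vee_center (a point): where the rod's centre comes to lie when the rod rests in both V-blocks: 46 mm above the table, on the axis (hearth y) of the two 90 degree Vs, half-way between them. The V-blocks are 16 mm thick along hearth y, centred 45 mm to either side of this point, so the rod's square grip hangs free in the 74 mm gap between them; the V mouths are 42 mm wide and their lips lie 3 mm above the rod's axis; between the blocks the foot's top is 31 mm below this point. Axes as the hearth's
- strap (a joint): swing angle of the steel keeper strap about its upright pivot: 0 = fully over (at its stop; strap lies across the left V-block and points to hearth -x), grows as it swings clear, to hearth +y (left) at 1.57; stop at 1.6. Light friction (0.03 N m), stays where it is left. The strap is 15 mm wide, 5 mm thick; its underside passes 3 mm above the rod
- strap_pivot (a point): the strap's pivot axis at the height of the strap's underside: 38 mm behind (hearth +x of) the left V-block's centre; a post of 16 mm diameter below
- strap_knob (a point): centre of the red upright knob near the strap's free end, 14 mm diameter, 19 mm high (this point lies 10 mm below its top), 73 mm from the pivot axis; the knob's foot is the strap's top
- place_low_left (a point): where the centre of a brick comes when it is laid in the first course, resting on the plate inside a painted outline (low left, as seen by the robot); axes as the hearth's, brick length along y; places of a course are 86 mm apart (6 mm joints), courses 40 mm apart in height, the lowest 30 mm above the table
- place_low_mid (a point): where the centre of a brick comes when it is laid in the first course, resting on the plate inside a painted outline (low mid, as seen by the robot); axes as the hearth's, brick length along y; places of a course are 86 mm apart (6 mm joints), courses 40 mm apart in height, the lowest 30 mm above the table
- place_low_right (a point): where the centre of a brick comes when it is laid in the first course, resting on the plate inside a painted outline (low right, as seen by the robot); axes as the hearth's, brick length along y; places of a course are 86 mm apart (6 mm joints), courses 40 mm apart in height, the lowest 30 mm above the table
- place_second_left (a point): where the centre of a brick comes when it is laid in the second course, across the joint between two first-course bricks (second left, as seen by the robot); axes as the hearth's, brick length along y; places of a course are 86 mm apart (6 mm joints), courses 40 mm apart in height, the lowest 30 mm above the table
- place_second_right (a point): where the centre of a brick comes when it is laid in the second course, across the joint between two first-course bricks (second right, as seen by the robot); axes as the hearth's, brick length along y; places of a course are 86 mm apart (6 mm joints), courses 40 mm apart in height, the lowest 30 mm above the table
- place_third (a point): where the centre of a brick comes when it is laid in the third course, across the joint of the two second-course bricks (third, as seen by the robot); axes as the hearth's, brick length along y; places of a course are 86 mm apart (6 mm joints), courses 40 mm apart in height, the lowest 30 mm above the table
- pot: bystander, loose: small white screw pot, 45 mm across, 38 mm high; origin at the centre of its underside
- card_box: bystander, loose: small lidded card box, dark green, 45x62x31 mm; origin at the centre of its underside
- cup: bystander, loose: round green cup, 56 mm across, 21 mm high; origin at the centre of its underside
Mind the look-alikes: they are no part of the job. What is shaped like the part that bears brick_1_mid but pink is not meant.

How it is judged:
On the way, in this order (a step that is already met when the one before it is completed fails the run):
1. the rod lies in both V-blocks while the strap is still swung clear (distance between rod_mid and vee_center below 0.015 m and z of rod_mid in the frame of vee_center below 0.004 m and x of rod_mid in the frame of vee_center between -0.004 and 0.004 m and angle between the y axis of rod_mid and the y axis of hearth, either way round below 0.06 rad and value of joint strap above 0.8 rad), for 0.2 s.
2. the strap is swung over the rod (distance between rod_mid and vee_center below 0.015 m and z of rod_mid in the frame of vee_center below 0.004 m and x of rod_mid in the frame of vee_center between -0.004 and 0.004 m and angle between the y axis of rod_mid and the y axis of hearth, either way round below 0.06 rad and value of joint strap below 0.15 rad), for 0.2 s.
At the end, for the whole second after the job is handed in: Rod in both V-blocks (centre within 15 mm along, 4 mm sideways and in height), strap within 0.15 rad of fully over, and every brick present centred within 15 mm of one of the six places and along the wall within 0.2 rad; everything released (all of step 2 and (distance between brick_1_mid and place_low_left below 0.015 m or distance between brick_1_mid and place_low_mid below 0.015 m or distance between brick_1_mid and place_low_right below 0.015 m or distance between brick_1_mid and place_second_left below 0.015 m or distance between brick_1_mid and place_second_right below 0.015 m or distance between brick_1_mid and place_third below 0.015 m) and angle between the y axis of each of brick_1_mid, brick_2_mid, brick_3_mid, brick_4_mid, brick_5_mid, brick_6_mid and the y axis of hearth, either way round below 0.2 rad and (distance between brick_2_mid and place_low_left below 0.015 m or distance between brick_2_mid and place_low_mid below 0.015 m or distance between brick_2_mid and place_low_right below 0.015 m or distance between brick_2_mid and place_second_left below 0.015 m or distance between brick_2_mid and place_second_right below 0.015 m or distance between brick_2_mid and place_third below 0.015 m) and (distance between brick_3_mid and place_low_left below 0.015 m or distance between brick_3_mid and place_low_mid below 0.015 m or distance between brick_3_mid and place_low_right below 0.015 m or distance between brick_3_mid and place_second_left below 0.015 m or distance between brick_3_mid and place_second_right below 0.015 m or distance between brick_3_mid and place_third below 0.015 m) and (distance between brick_4_mid and place_low_left below 0.015 m or distance between brick_4_mid and place_low_mid below 0.015 m or distance between brick_4_mid and place_low_right below 0.015 m or distance between brick_4_mid and place_second_left below 0.015 m or distance between brick_4_mid and place_second_right below 0.015 m or distance between brick_4_mid and place_third below 0.015 m) and (distance between brick_5_mid and place_low_left below 0.015 m or distance between brick_5_mid and place_low_mid below 0.015 m or distance between brick_5_mid and place_low_right below 0.015 m or distance between brick_5_mid and place_second_left below 0.015 m or distance between brick_5_mid and place_second_right below 0.015 m or distance between brick_5_mid and place_third below 0.015 m) and (distance between brick_6_mid and place_low_left below 0.015 m or distance between brick_6_mid and place_low_mid below 0.015 m or distance between brick_6_mid and place_low_right below 0.015 m or distance between brick_6_mid and place_second_left below 0.015 m or distance between brick_6_mid and place_second_right below 0.015 m or distance between brick_6_mid and place_third below 0.015 m)); the robot touches nothing.
It fails at once if the pot is pushed more than 6 cm from where it stood (distance of pot from where it was at the start of the episode above 0.06 m).
It fails at once if the card box is pushed more than 6 cm from where it stood (distance of card_box from where it was at the start of the episode above 0.06 m).
It fails at once if the cup is pushed more than 6 cm from where it stood (distance of cup from where it was at the start of the episode above 0.06 m).
Of brick_1, brick_2, brick_3, brick_4, brick_5, brick_6 only 4 to 6 are there at a start; the rules pass over those that are not, and their reading is None.
At some moment in a run one of brick_1, brick_2, brick_3, brick_4, brick_5, brick_6 may be knocked a few centimetres aside while the robot is not near it.
Once in a run the grip may slacken for a moment while it holds something.
It also fails if it takes over 210 s, if anything falls off the work surface, if the arm or the gripper's body presses on something with over 40 N, if the wrist force passes 120 N, or if a joint passes its speed limit or range.

ROBOT

A 6-joint arm with a two-finger parallel gripper is mounted at the origin on the work surface; the furniture and walls round the work are solid. World frame = base frame: x ahead of the robot, y to its left, z up, the work surface at z = 0. Lengths are in m, angles in rad, forces in N, time in s.
With the tool pointing down it reaches from about 0.35 to 0.775 m from the base axis. Payload 5.5 kg.
Tool frame: the origin (TCP) lies at the very end of the fingers, on their centre line; the grasp point (between the pads) lies 19 mm behind it; z points along the fingers, y is the line along which they close (so a half turn about z gives the same grasp; the last joint's range is limited). The gripper opens to 85 mm and grips with 20 to 120 N. Pads are 22 mm wide; open, the fingers measure 114 mm over their backs; the gripper's body (76 mm by 85 mm) begins 54 mm behind the grasp point. The pads swing forward as they close: fully open they stand 13 mm farther back than shut.
Start: joints at [-1.437, 0.313, 0.046, 1.304, 0, 1.431], TCP at [0.155, -0.554, 0.231] pointing down, gripper open.
Joint ranges: [-2.76, 2.76], [-0.86, 1.69], [-1.03, 1.26], [-2.2, 2.34], [-1.47, 1.5], [-3.14, 3.14]. Speed limits (rad/s): [2.57, 2.57, 3.14, 3.14, 3.14, 3.14].

INTERFACE

Orientations are given as a unit quaternion [w, x, y, z].
In Python, from workcell import env, cams, ticket, spotter gives the robot as it stands.
- The arm moves only by the tool jog_arm, never from a script. Its argument "increments" is a list that holds one entry, the list of rows, each a list of 7 numbers: the shift along the tool's x, y, z in units of 0.25 m (1.0 is 0.25 m), then the turn, a rotation vector about the tool's x, y, z in units of 180 degrees (1.0 is 180 degrees), then the closure in counts, from 0 (fully open) to 255 (shut). A call has 1 to 20 rows; each row shifts and turns the commanded pose from where the row before left it, along the tool's axes as they then stand; what a row does not reach is not made up. A row lasts 1/10 s, in which the tool goes at most 50 mm and 8.59 degrees, less where a joint would pass 70% of its speed; a pose out of reach is approached as far as the arm can. A call with a number of a shift or a turn outside -1 to 1 is refused whole. A call with a gripper value outside its range is refused whole. The fingers move at their own pace and stop on an object; "force" is the grip in N (left out, the last holds). Time passes only in rows, so rows that do not move let the fingers close. It gives the time, the measured TCP pose, the force, the opening and the grip force at its end, in the units of the state.
- env.get_state(): the state, without advancing time (a new reading comes with each control period).
- cams.read_camera(name): name is "scene" or "top"; returns a dict with "pixels" (420x560x3 uint8, red, green, blue), "fx", "fy", "cx", "cy" (pixels), "xyz" and "attitude" of the camera in the world. Camera axes: x right, y down, z forward; pixel columns grow to the right and rows downward; lengths in m; the calibration is good to about 2 mm. A picture is of the moment at which its call begins. There is no depth.
- ticket.hand_in(): hands the job in; it is judged then, once.
Trained networks look in the newest picture that a camera, given by its name, has taken for a name from the list of things; names that differ only in an ending like _2 or _b are one class to them, and where a whole thing is asked for, a point or a joint stands for the part that bears it (a point fixed in the world has none). Each returns a list of dicts, best first, with "conf" (0 to 1); they miss things now and then, are a little off and sometimes report something else, mostly with a low value. They report only what shows in the picture. A call takes as long as a camera call. They do not tell look-alikes from the thing itself.
- spotter.find_in(target, camera): "uv" ([column, row] in pixels, amid what is visible of it).
- spotter.cut_out(target, camera): "region" (420x560 bool, what is visible of it) and "uv" ([column, row] in pixels, amid what is visible of it).
- spotter.landmark_of(target, camera): "uv" ([column, row] in pixels: a listed point, or the origin of a listed thing).
The state is a dict: "clock": time; "joint_pos": joint angles; "qvel": joint speeds; "tau": joint torques, N m; "tcp_pos": TCP position; "orientation": TCP orientation; "wrist_force": force on the tool from outside, world axes, zero at the start; "ft_torque": the same for the moment, N m; "finger_gap": finger opening in m; "grip_force": force on a finger pad.
Only numpy, scipy, OpenCV 4.12 (cv2) and the standard library are available. Lean on these libraries where they do the work, as an engineer would, in place of code of your own. Each camera call takes 0.05 s, during which the arm holds its last target. There are 200 camera calls.

## Working session

There is one attempt and no reset: what is moved stays moved. The work goes in short steps, Python scripts to look and compute and a tool call to move; the robot and the scene stay as the last step left them, time stands still between calls to the robot, and variables do not carry over. Pictures are saved under pics/ and viewed, at most 14 in all, crops included, and the job is handed in when it is done.

Besides the shell and the picture viewer there is one more tool, called after "Emit:" by a JSON object that holds its "op" and its "data", one argument or row to a line. jog_arm: Moves the arm, as the interface text tells. Shifts and turns lie within -1 to 1; 1 stands for 0.25 m of shift or 180 degrees of turn. Its arguments: {"type":"object","properties":{"increments":{"type":"array"},"force":{"type":"number"}},"required":["increments"]}

```bash
ls; mkdir -p pics
cat > h.py <<'E'
import numpy as np, cv2
from scipy.spatial.transform import Rotation as R
from workcell import env, cams, ticket, spotter
def q2R(q): return R.from_quat([q[1],q[2],q[3],q[0]]).as_matrix()
def att(c):
    a=np.array(c["attitude"],float)
    return q2R(a) if a.size==4 else a.reshape(3,3)
def ray(c,uv):
    d=att(c)@np.array([(uv[0]-c["cx"])/c["fx"],(uv[1]-c["cy"])/c["fy"],1]); return np.array(c["xyz"],float),d
def at_z(c,uv,z):
    o,d=ray(c,uv); return o+d*(z-o[2])/d[2]
def tri(c1,u1,c2,u2):
    o1,d1=ray(c1,u1);o2,d2=ray(c2,u2);d1/=np.linalg.norm(d1);d2/=np.linalg.norm(d2)
    s=np.linalg.lstsq(np.c_[d1,-d2],o2-o1,rcond=None)[0]
    a,b=o1+s[0]*d1,o2+s[1]*d2
    return (a+b)/2,np.linalg.norm(a-b)
def proj(c,p):
    v=att(c).T@(np.array(p)-np.array(c["xyz"])); return np.array([c["fx"]*v[0]/v[2]+c["cx"],c["fy"]*v[1]/v[2]+c["cy"]])
def save(c,n,scale=1,crop=None):
    im=cv2.cvtColor(np.array(c["pixels"]),cv2.COLOR_RGB2BGR)
    if crop: im=im[crop[1]:crop[3],crop[0]:crop[2]]
    cv2.imwrite("pics/"+n,cv2.resize(im,None,fx=scale,fy=scale,interpolation=cv2.INTER_CUBIC))
E
python3 - <<'E'
from h import *
C={n:cams.read_camera(n) for n in("scene","top")}
for n,c in C.items():
    save(c,n+"0.png",1.4); print(n,c["fx"],c["cx"],c["cy"],c["xyz"],c["attitude"])
    for t in ["brick_1_mid","rod_mid","hearth","vee_center","strap_pivot","strap_knob","place_low_left","place_low_mid","place_low_right","pot","card_box","cup"]:
        print(t,[(np.round(d["uv"],1).tolist(),round(d["conf"],2)) for d in spotter.landmark_of(t,n)])
print(env.get_state())
E
```

```text
pics
scene 441.5645397463134 281.0500747279982 212.1481174742493 [-0.3993466   1.21067252  0.81333292] [ 0.17264538 -0.25460887  0.80569808 -0.5061803 ]
brick_1_mid [([290.5, 215.4], 0.68), ([319.7, 207.6], 0.47)]
rod_mid [([212.9, 288.2], 0.56)]
hearth [([164.4, 269.5], 0.58), ([254.0, 212.3], 0.25)]
vee_center [([259.3, 240.1], 0.84), ([245.1, 239.9], 0.57)]
strap_pivot [([242.6, 239.0], 0.82)]
strap_knob [([238.0, 243.8], 0.58), ([225.6, 214.0], 0.47)]
place_low_left [([211.8, 243.3], 0.74), ([246.6, 239.1], 0.16)]
place_low_mid [([228.9, 234.0], 0.6)]
place_low_right [([239.6, 224.5], 0.57)]
pot [([252.2, 213.2], 0.42)]
card_box [([268.1, 200.2], 0.6)]
cup [([234.2, 221.6], 0.61), ([164.6, 268.8], 0.59)]
top 442.63167326076115 281.17549811960833 212.15414046603243 [0.34449242 0.03678574 1.36127539] [-0.03447402  0.71681176 -0.69549932  0.03568103]
brick_1_mid [([373.5, 217.5], 0.82), ([402.9, 262.7], 0.77), ([421.5, 305.1], 0.77), ([335.9, 192.0], 0.76), ([209.3, 203.6], 0.21)]
rod_mid [([158.2, 215.1], 0.78)]
hearth [([159.6, 142.5], 0.66)]
vee_center [([242.7, 209.5], 0.91), ([
[... 517 characters left out ...]
int_pos': array([-1.43659318e+00,  3.13212127e-01,  4.60958441e-02,  1.30359895e+00,
        1.73873781e-05,  1.43119162e+00]), 'qvel': array([ 2.03396600e-03, -1.25872654e-03, -6.87462478e-04,  1.94707815e-04,
       -1.24526890e-03,  9.58147187e-05]), 'tau': array([-1.49349631e-05, -4.80473363e+01,  2.98808205e+01,  5.40946257e-04,
       -8.83706480e-05,  3.52393933e-06]), 'tcp_pos': array([ 0.15547824, -0.55362204,  0.23131457]), 'orientation': array([4.05699997e-05, 9.90643284e-01, 1.36476670e-01, 8.58414983e-06]), 'wrist_force': array([ 0.16796414, -0.07034125, -0.27579118]), 'ft_torque': array([0.01396907, 0.02482896, 0.0291577 ]), 'grip_force': 0.0, 'finger_gap': 0.08560058817666934}
```

View pics/top0.png

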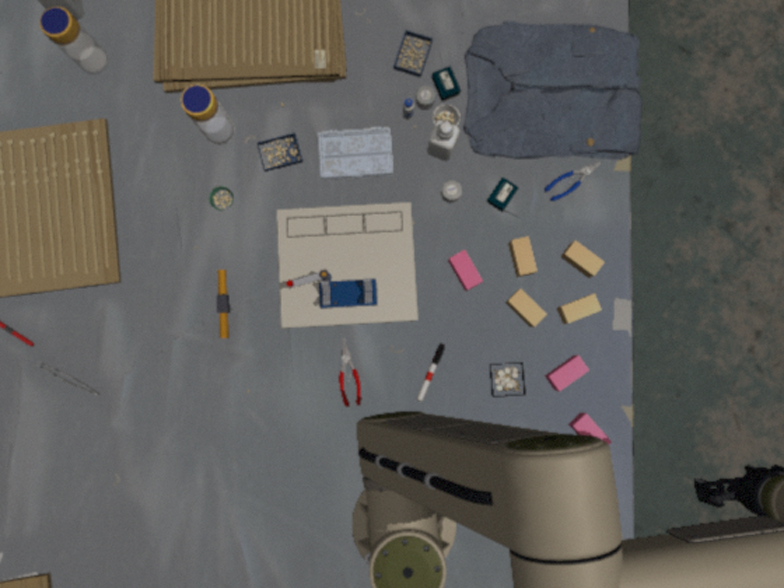

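View pics/scene0.png

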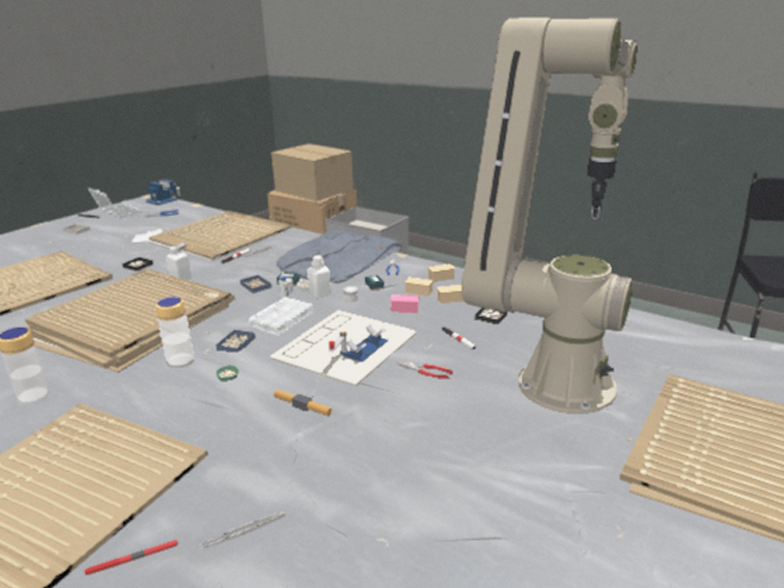

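The top view (display px, 1.4x) shows:
- **Buff bricks:** four, at (523,256), (583,259), (527,307) and (580,308).
- **Pink look-alikes:** (465,269), (567,372) and (590,428). These are not wanted.
- **Rod:** brass with a dark grip at (223,303). Its look-alike is the red tool at far left.
- **Strap:** swung clear, with its knob at (290,284).

The arm may hide more bricks. Next I fit models to the masks.

```bash
cat >> h.py <<'E'
from scipy.optimize import minimize
def hull_mask(c,pts,S=4):
    uv=np.array([proj(c,p) for p in pts]); h=cv2.convexHull(((uv+0.5)*S*16).astype(np.int32).reshape(-1,1,2))
    m=np.zeros((420*S,560*S),np.uint8); cv2.fillConvexPoly(m,h,1,shift=4); return m
def box(x,y,yaw,dims,zc):
    s=np.array([[i,j,k] for i in(-.5,.5) for j in(-.5,.5) for k in(-.5,.5)])*dims
    r=R.from_euler("z",yaw).as_matrix(); return s@r.T+[x,y,zc]
def soft(m): return cv2.resize(cv2.GaussianBlur(m.astype(np.float32),(9,9),2.5),(560,420),interpolation=cv2.INTER_AREA)
def fit(views,x0,dims,zc,freez=False):
    """views: list of (camera, mask)"""
    T=[cv2.GaussianBlur(m.astype(np.float32),(3,3),.6) for _,m in views]
    def cost(p):
        z=p[3] if freez else zc
        return sum(np.abs(soft(hull_mask(c,box(p[0],p[1],p[2],dims,z)))-t).sum()/max(t.sum(),1) for (c,_),t in zip(views,T))
    best=None
    for dy in (0,.5,-.5):
        p0=np.array(list(x0)+([zc] if freez else []),float); p0[2]+=dy
        st=np.diag([.01,.01,.25]+([.01] if freez else [])); sim=np.vstack([p0,p0+st])
        r=minimize(cost,p0,method="Nelder-Mead",options=dict(initial_simplex=sim,xatol=2e-4,fatol=1e-4,maxiter=160))
        if best is None or r.fun<best.fun: best=r
    return best.x,best.fun
def hsv(c): return cv2.cvtColor(np.array(c["pixels"]),cv2.COLOR_RGB2HSV)
def comps(m,amin,amax):
    n,l,s,ce=cv2.connectedComponentsWithStats(m.astype(np.uint8),connectivity=4)
    return [(l==i,ce[i],s[i,4]) for i in range(1,n) if amin<=s[i,4]<=amax]
BD=(.04,.08,.04)
def buff(c): h=hsv(c); return (h[...,0]>=10)&(h[...,0]<=26)&(h[...,1]>70)&(h[...,2]>110)
def yawc(m,c,z):
    p=np.argwhere(m)[:,::-1]; w=np.array([at_z(c,u,z)[:2] for u in p]); ce=w.mean(0); e=np.linalg.svd(w-ce,full_matrices=False)[2][0]
    return ce,np.arctan2(-e[0],e[1])
E
python3 - <<'E'
from h import *
t=cams.read_camera("top"); s=cams.read_camera("scene")
H=hsv(t)
for u in [(373,183),(160,200),(220,160),(335,190),(159,217)]: print(u,H[u[1],u[0]])
sb=[(ce,m) for m,ce,a in comps(buff(s),40,900)]
for m,ce,a in comps(buff(t),150,900):
    w,y=yawc(m,t,.03)
    if not(.2<w[0]<.9): continue
    v=[(t,m)]; x,f=fit(v,[*w,y],BD,.02)
    u=proj(s,[x[0],x[1],.02]); k=min(sb,key=lambda q:np.hypot(*(q[0]-u)))
    msg=""
    if np.hypot(*(k[0]-u))<10:
        z,g=fit([(t,m),(s,k[1])],x,BD,.02,True); msg=(np.round(z,4),round(g,2))
    print("brick?",ce.round(),a,np.round(x,4),round(f,3),msg,"R",np.hypot(x[0],x[1]).round(3))
h=H; pl=(h[...,1]<50)&(h[...,2]>185)
for m,ce,a in comps(pl,4000,14000):
    cnt,_=cv2.findContours(m.astype(np.uint8),cv2.RETR_EXTERNAL,cv2.CHAIN_APPROX_NONE); mm=np.zeros(m.shape,np.uint8); cv2.drawContours(mm,cnt,-1,1,-1)
    w,_=yawc(mm>0,t,.01); x,f=fit([(t,mm)],[*w,0],(.265,.300,.01),.005); print("hearth",ce,a,np.round(x,4),f)
for n,k in(("vee_center",.046),("strap_pivot",.06),("strap_knob",.075),("rod_mid",.012),("place_low_left",.03),("place_low_right",.03)):
    a=spotter.landmark_of(n,"top");b=spotter.landmark_of(n,"scene")
    if a: print(n,at_z(t,a[0]["uv"],k).round(4), tri(t,a[0]["uv"],s,b[0]["uv"]) if b else "")
o=(h[...,0]>=10)&(h[...,0]<=22)&(h[...,1]>150)&(h[...,2]>90)
for m,ce,a in comps(o,60,400):
    w,y=yawc(m,t,.012); print("rodpart",ce,a,w,y)
save(t,"rod.png",6,(130,170,290,250))
E
```

```text
(373, 183) [ 18 101 180]
(160, 200) [ 18 198 138]
(220, 160) [ 18  31 162]
(335, 190) [170 122 182]
(159, 217) [120  16  63]
brick? [374. 182.] 334 [ 0.5777 -0.2416  1.8969] 0.334 (array([ 0.5811, -0.248 ,  2.1435,  0.0039]), np.float64(1.37)) R 0.626
brick? [417. 184.] 330 [ 0.5793 -0.3765  2.4133] 0.433 (array([ 0.5786, -0.3798,  2.147 ,  0.0087]), np.float64(1.46)) R 0.691
brick? [376. 219.] 334 [ 0.4649 -0.2495  2.319 ] 0.311 (array([ 0.4668, -0.2526,  2.1488,  0.0155]), np.float64(1.79)) R 0.528
brick? [414. 220.] 317 [ 0.4662 -0.3651  0.3586] 0.305  R 0.592
vee_center [0.4798 0.1358 0.046 ] (array([0.48658405, 0.14066877, 0.04775644]), np.float64(0.01695321938584158))
strap_pivot [0.5161 0.1797 0.06  ] (array([0.5160683 , 0.17965296, 0.06430427]), np.float64(0.0013205609824240205))
strap_knob [0.4861 0.2454 0.075 ] (array([0.49136855, 0.24938221, 0.07580749]), np.float64(0.013290704442437167))
rod_mid [0.4488 0.4055 0.012 ] (array([0.45332424, 0.40909425, 0.01322006]), np.float64(0.011792940561100234))
place_low_left [0.6229 0.2361 0.03  ] (array([0.62264532, 0.23614322, 0.04596463]), np.float64(0.007545081950907662))
place_low_right [0.6476 0.0621 0.03  ] (array([0.6490177 , 0.064393  , 0.03883889]), np.float64(0.008378500131906034))
rodpart [48.57758621 20.84482759] 116 [1.07041341 0.79785492] 0.861856459076629
rodpart [146.65060241  78.93975904] 83 [0.88816987 0.47337705] 0.6520302243765067
rodpart [158.06896552 201.14942529] 87 [0.50135186 0.41506916] 1.6503245574690235
rodpart [159.33695652 232.22826087] 92 [0.40619161 0.40572339] 1.699524921865934
```

View pics/rod.png

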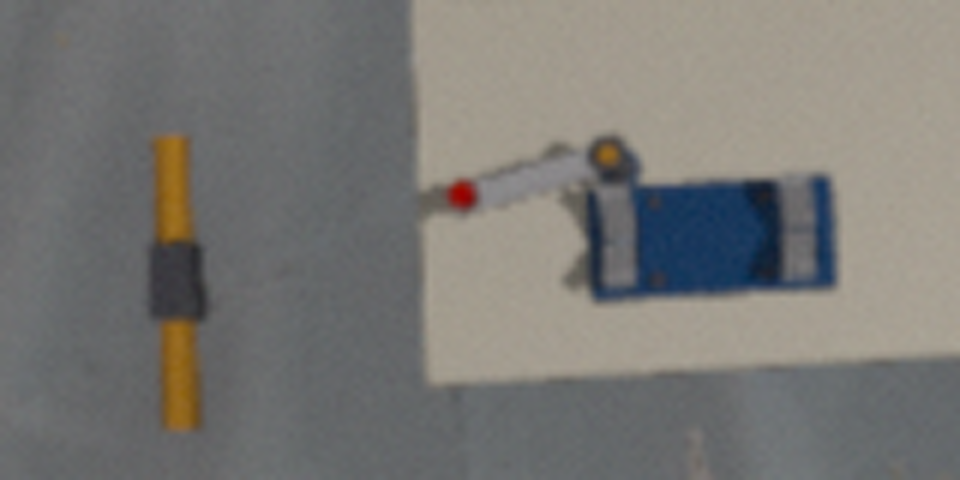

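Run:
```python
from h import *
t=cams.read_camera("top"); s=cams.read_camera("scene")
def ov(c,polys,crop,n,k):
    im=cv2.cvtColor(np.array(c["pixels"]),cv2.COLOR_RGB2BGR)[crop[1]:crop[3],crop[0]:crop[2]]
    im=cv2.resize(im,None,fx=k,fy=k,interpolation=cv2.INTER_CUBIC)
    for P in polys:
        for z in (0,.04):
            q=np.array([proj(c,p) for p in P if abs(p[2]-z)<1e-6]); q=q[[0,1,3,2]]
            cv2.polylines(im,[((q+.5-crop[:2])*k).astype(np.int32)],True,(0,255,0) if z else (255,0,0),1)
    return im
P=[]
h=hsv(t)
for m,ce,a in comps((h[...,0]>=8)&(h[...,0]<=28)&(h[...,1]>60)&(h[...,2]>60),200,900):
    w,y=yawc(m,t,.03)
    if not(.2<w[0]<.9): continue
    r=cv2.minAreaRect(np.argwhere(m)[:,::-1].astype(np.float32))
    x,f=fit([(t,m)],[*w,y],BD,.02); print(ce,a,w.round(4),y.round(3),np.round(x,4),round(f,3),r,proj(t,[*w,.03]))
    P.append(box(*x,BD,.02))
a=ov(t,P,(350,160,450,240),"",5); b=ov(s,P,(270,180,350,220),"",6)
W=500; b=cv2.resize(b,(500,250)); cv2.imwrite("pics/ov1.png",np.vstack([a,b])[:600]) 
pl=(h[...,1]<60)&(h[...,2]>146)&(h[...,0]>8)&(h[...,0]<30)
pl=cv2.morphologyEx(pl.astype(np.uint8),cv2.MORPH_OPEN,np.ones((3,3)))
for m,ce,a in comps(pl,3000,16000):
    hh=cv2.convexHull(np.argwhere(m)[:,::-1].astype(np.int32)); mm=np.zeros(m.shape,np.uint8); cv2.fillConvexPoly(mm,hh,1)
    w,_=yawc(mm>0,t,.01); x,f=fit([(t,mm)],[*w,0.05],(.265,.300,.01),.005); print("hearth",ce,a,np.round(x,4),f)
    print(cv2.minAreaRect(hh))
```

```text
[373.04292929 182.81313131] 396 [ 0.5753 -0.2404] 1.797 [ 0.5767 -0.2421  1.8338] 0.127 ((372.97064208984375, 182.8823699951172), (26.436382293701172, 15.037208557128906), 75.96376037597656) [373.04114906 182.80070263]
[416.10335917 184.16537468] 387 [ 0.5752 -0.3715] -0.58 [ 0.5756 -0.3737 -0.6095] 0.227 ((415.802734375, 184.5837860107422), (27.27646255493164, 15.439508438110352), 36.02737045288086) [416.0990256  184.15846462]
[375.67095116 219.72750643] 389 [ 0.4628 -0.2494] 2.401 [ 0.4648 -0.2494  2.3721] 0.125 ((375.7500305175781, 219.75003051757812), (26.16295051574707, 14.142134666442871), 45.0) [375.66668227 219.71939148]
[413.36338798 220.18032787] 366 [ 0.4649 -0.3633] 0.387 [ 0.4661 -0.3653  0.3552] 0.136 ((413.31036376953125, 220.27584838867188), (12.998673439025879, 28.968473434448242), 68.19859313964844) [413.36786075 220.1756987 ]
hearth [249.19027753 192.03319427] 5513 [0.5503 0.1435 0.0876] 0.02437536045908928
((246.9930877685547, 188.88278198242188), (83.50271606445312, 96.65644836425781), 86.633544921875)
```

View pics/ov1.png

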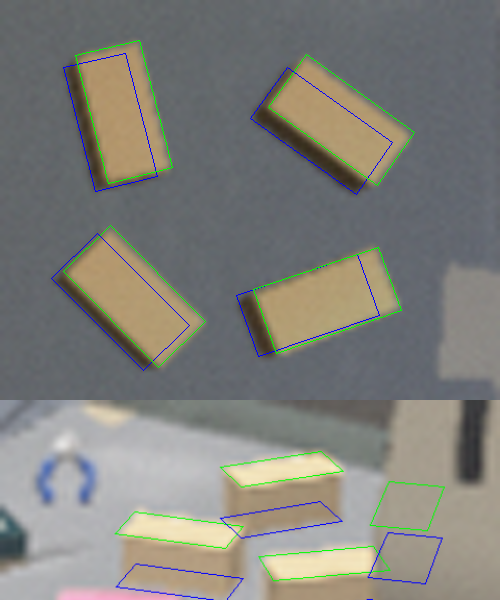

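The overlays match the bricks in both views, tops at 40 mm in the scene view too. Four buff bricks show, with the pink ones excluded. First move: turn the tool and swing in, which also uncovers the right-hand side.

Emit:
{"op": "jog_arm", "data": {
  "increments": [
    [[0, 0, 0, 0, 0, -0.0472, 0], [0, 0, 0, 0, 0, -0.0472, 0], [0, 0, 0, 0, 0, -0.0472, 0], [0, 0, 0, 0, 0, -0.0472, 0], [0, 0, 0, 0, 0, -0.0472, 0], [0, 0, 0, 0, 0, -0.0472, 0], [0, 0, 0, 0, 0, -0.0472, 0], [0, 0, 0, 0, 0, -0.0472, 0], [0, 0, 0, 0, 0, -0.0472, 0], [0, 0, 0, 0, 0, -0.0472, 0], [0, 0, 0, 0, 0, -0.0472, 0], [0, 0, 0, 0, 0, -0.0472, 0], [0, 0, 0, 0, 0, -0.0472, 0], [0, 0, 0, 0, 0, -0.0472, 0], [0, 0, 0, 0, 0, -0.0472, 0], [0, 0, 0, 0, 0, -0.0472, 0], [0, 0, 0, 0, 0, -0.0472, 0], [0, 0, 0, 0, 0, -0.0472, 0], [0, 0, 0, 0, 0, -0.0472, 0], [0, 0, 0, 0, 0, -0.0472, 0]]
  ],
  "force": 40
}}

```text
clock: 4.1
tcp_pos: [0.1555, -0.5536, 0.2313]
orientation: [0.0, -0.052, 0.999, -0.0]
wrist_force: [0.5, 0.1, -0.7]
finger_gap: 0.0857
grip_force: 0.0
```

Emit:
{"op": "jog_arm", "data": {
  "increments": [
    [[-0.11, 0.108, 0, 0, 0, 0, 0], [-0.11, 0.108, 0, 0, 0, 0, 0], [-0.11, 0.108, 0, 0, 0, 0, 0], [-0.11, 0.108, 0, 0, 0, 0, 0], [-0.11, 0.108, 0, 0, 0, 0, 0], [-0.11, 0.108, 0, 0, 0, 0, 0], [-0.11, 0.108, 0, 0, 0, 0, 0], [-0.11, 0.108, 0, 0, 0, 0, 0], [-0.11, 0.108, 0, 0, 0, 0, 0], [-0.11, 0.108, 0, 0, 0, 0, 0], [-0.11, 0.108, 0, 0, 0, 0, 0], [-0.11, 0.108, 0, 0, 0, 0, 0], [0, 0, 0, 0, 0, 0, 0]]
  ]
}}

```text
clock: 5.4
tcp_pos: [0.4543, -0.1958, 0.2314]
orientation: [0.001, -0.052, 0.999, 0.0]
wrist_force: [0.1, -0.1, 0.9]
finger_gap: 0.0853
grip_force: 0.0
```

```bash
cat >> h.py <<'E'
def bmask(c):
    h=hsv(c); return (h[...,0]>=8)&(h[...,0]<=28)&(h[...,1]>60)&(h[...,2]>60)
def tool():
    st=env.get_state(); p=np.array(st["tcp_pos"]); M=q2R(st["orientation"]); a=np.arctan2(M[1,0],M[0,0]); return st,p,M,a
def go(x,y,z,a):
    """print the turn (units) then the shift in tool axes after it (units)"""
    st,p,M,a0=tool(); d=(a-a0+np.pi/2)%np.pi-np.pi/2
    for da in (d,d-np.pi*np.sign(d)):
        j1=np.arctan2(y,x); j6=np.pi+j1-(a0+da); j6=(j6+np.pi)%(2*np.pi)-np.pi
        af=a0+da; D=np.array([x,y,z])-p
        s=np.array([D[0]*np.cos(af)+D[1]*np.sin(af),D[0]*np.sin(af)-D[1]*np.cos(af),-D[2]])/.25
        print("turn %.4f (j6 %.2f->%.2f) shift"%(-da/np.pi,st["joint_pos"][5],j6),s.round(3),"TCP",p.round(4),"a0 %.3f"%a0)
E
python3 - <<'E'
from h import *
t=cams.read_camera("top"); h=hsv(t); s=cams.read_camera("scene")
ok=(h[...,0]>=10)&(h[...,0]<=24)&(h[...,1]>120)&(h[...,2]>60)
sel=np.zeros(ok.shape,bool); sel[180:255,145:175]=True
m=ok&sel; pts=np.argwhere(m)[:,::-1]; print(len(pts))
e=[pts[pts[:,1]<214],pts[pts[:,1]>220]]
r=cv2.minAreaRect(pts.astype(np.float32)); print("rect",r)
bx=cv2.boxPoints(r); w=at_z(t,r[0],.014); print("rod centre",w)
hull=cv2.convexHull(pts.astype(np.int32)); mm=np.zeros(m.shape,np.uint8); cv2.fillConvexPoly(mm,hull,1)
print("rod fit",fit([(t,mm)],[w[0],w[1],1.67],(.020,.150,.012),.015))
# hearth: outlines
d=(h[...,2]<125); q=np.zeros(d.shape,bool); q[148:173,200:294]=True
pts=np.argwhere(d&q)[:,::-1]; hull=cv2.convexHull(pts.astype(np.int32)); r=cv2.minAreaRect(hull.astype(np.float32)); print("outl",len(pts),r,at_z(t,r[0],.01))
mm=np.zeros(m.shape,np.uint8); cv2.fillConvexPoly(mm,hull,1); print("outline fit",fit([(t,mm)],[*at_z(t,r[0],.01)[:2],.09],(.043,.258,.0004),.01))
for u in [(232.7,209),(262.7,207.8)]: print("vblock",at_z(t,u,.039))
for m,ce,a in comps(bmask(t),200,1000):
    w,y=yawc(m,t,.03)
    if .1<w[0]<.9 and w[1]<.0:
        x,f=fit([(t,m)],[*w,y],BD,.02); print("brick",ce.round(),a,np.round(x,4),round(f,3))
save(t,"top1.png",1.4)
go(.454,.41,.12,.098)
E
```

```text
194
rect ((158.93450927734375, 216.96987915039062), (48.104007720947266, 5.352054119110107), 88.15238952636719)
rod centre [0.45258915 0.40906935 0.014     ]
rod fit (array([0.4538644 , 0.41001702, 1.62762053]), np.float64(0.32209110260009766))
outl 174 ((243.5, 158.5), (21.0, 87.0), 90.0) [0.64284622 0.15843738 0.01      ]
outline fit (array([0.64376616, 0.15395635, 0.05404187]), np.float64(0.27146148681640625))
vblock [0.48128576 0.18230635 0.039     ]
vblock [0.48764424 0.09238863 0.039     ]
brick [373. 183.] 396 [ 0.5759 -0.2412  1.8226] 0.127
turn 0.0007 (j6 -0.68->0.64) shift [-0.244  2.421  0.445] TCP [ 0.4525 -0.1983  0.2313] a0 -3.041
turn -0.9993 (j6 -0.68->-2.51) shift [ 0.244 -2.421  0.445] TCP [ 0.4525 -0.1983  0.2313] a0 -3.041
```

View pics/top1.png

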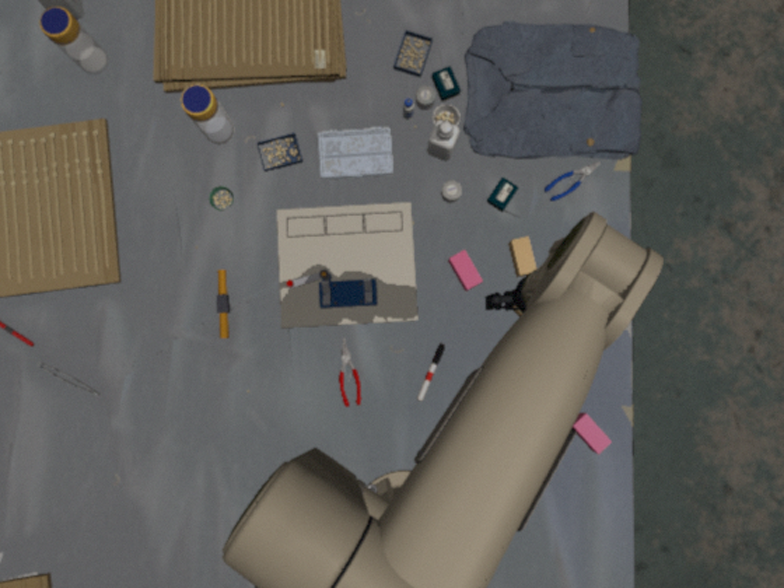

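Same scene: the rod grip is at display (223,303) and the place outlines run (287..403, 212..237). No new buff bricks show. Going above the rod.

Emit:
{"op": "jog_arm", "data": {
  "increments": [
    [[-0.0175, 0.173, 0, 0, 0, 0.0095, 0], [-0.0175, 0.173, 0, 0, 0, 0, 0], [-0.0175, 0.173, 0, 0, 0, 0, 0], [-0.0175, 0.173, 0, 0, 0, 0, 0], [-0.0175, 0.173, 0, 0, 0, 0, 0], [-0.0175, 0.173, 0, 0, 0, 0, 0], [-0.0175, 0.173, 0, 0, 0, 0, 0], [-0.0175, 0.173, 0, 0, 0, 0, 0], [-0.0175, 0.173, 0, 0, 0, 0, 0], [-0.0175, 0.173, 0, 0, 0, 0, 0], [-0.0175, 0.173, 0, 0, 0, 0, 0], [-0.0175, 0.173, 0, 0, 0, 0, 0], [-0.0175, 0.173, 0, 0, 0, 0, 0], [-0.0175, 0.173, 0, 0, 0, 0, 0], [0, 0, 0.15, 0, 0, 0, 0], [0, 0, 0.15, 0, 0, 0, 0], [0, 0, 0.15, 0, 0, 0, 0], [0, 0, 0, 0, 0, 0, 0], [0, 0, 0, 0, 0, 0, 0]]
  ]
}}

```text
clock: 7.4
tcp_pos: [0.4713, 0.408, 0.1189]
orientation: [-0.001, -0.033, 0.999, -0.001]
wrist_force: [0.2, 0.3, 0.2]
finger_gap: 0.0854
grip_force: 0.0
```

Run:
```python
from h import *
go(.4535,.4095,.003,.07)
t=cams.read_camera("top"); h=hsv(t).astype(float); s=cams.read_camera("scene")
save(t,"hearth.png",6,(190,135,320,240)); save(s,"s2.png",5,(180,190,330,300))
g=np.array(t["pixels"]).astype(float).mean(2)
# plate edges by subpixel step along image normals, outline lines by dark centroid
def line(pts,z):
    w=np.array([at_z(t,p,z)[:2] for p in pts]); c=np.median(w,0); c=w.mean(0)
    for _ in range(3):
        e=np.linalg.svd(w-w.mean(0),full_matrices=False)[2][0]; n=np.array([-e[1],e[0]]); r=np.abs((w-w.mean(0))@n); k=r<=max(2*np.median(r),.0008); w=w[k]
    if e[1]<0:e=-e
    return w.mean(0),np.arctan2(-e[0],e[1]),len(w)
def edge(fixed,rng,axis,dark=False):
    out=[]
    for f in fixed:
        v=g[rng[0]:rng[1],f] if axis==0 else g[f,rng[0]:rng[1]]
        if dark: wt=np.clip(np.median(v)-v-8,0,None)
        else: wt=np.abs(np.gradient(v)); wt[wt<6]=0
        if wt.sum()>0:
            i=wt.argmax(); k=np.arange(max(0,i-2),min(len(v),i+3)); u=(wt[k]*k).sum()/wt[k].sum()+rng[0]; out.append((f,u) if axis==0 else (u,f))
    return out
c=range(206,288)
print("back edge",line(edge(c,(142,152),0),.01)); print("front",line(edge(c,(222,238),0),.01))
print("leftE",line(edge(range(155,225),(190,206),1),.01)); print("rightE",line(edge(range(155,225),(288,304),1),.01))
print("outl back",line(edge(range(210,285),(150,158),0,True),.01)); print("outl front",line(edge(range(210,285),(162,173),0,True),.01))
for nm,rg in(("L",(200,212)),("1",(227,238)),("2",(255,267)),("R",(282,292))): print("outl",nm,line(edge(range(157,164),rg,1,True),.01))
```

```text
turn -0.0012 (j6 0.52->0.66) shift [0.071 0.011 0.463] TCP [0.4713 0.408  0.1189] a0 -3.075
turn 0.9988 (j6 0.52->-2.48) shift [-0.071 -0.011  0.463] TCP [0.4713 0.408  0.1189] a0 -3.075
back edge (array([0.6797257 , 0.16229181]), np.float64(0.08875264286815808), 65)
front (array([0.41780503, 0.14250306]), np.float64(0.08741245824802418), 77)
leftE (array([0.53380617, 0.29106045]), np.float64(-1.48333462163214), 52)
rightE (array([ 0.54950704, -0.00654986]), np.float64(-1.4835288492671943), 62)
outl back (array([0.66102927, 0.14084995]), np.float64(0.08896302878085854), 62)
outl front (array([0.61856205, 0.1464168 ]), np.float64(0.08713346906069093), 61)
outl L (array([0.63442158, 0.27849998]), np.float64(-1.5272258843147228), 7)
outl 1 (array([0.63700945, 0.19429548]), np.float64(-1.4514582478585114), 7)
outl 2 (array([0.63964784, 0.10844759]), np.float64(-1.45815089585275), 7)
outl R (array([0.64224   , 0.02410437]), np.float64(-1.5654267028618416), 7)
```

View pics/hearth.png

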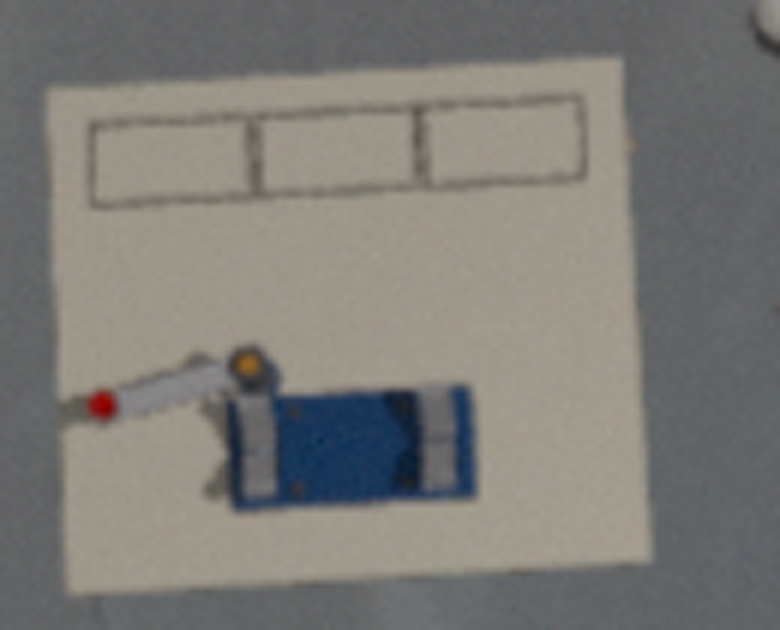

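The plate is clear and unshaded in this crop: outlines at crop (93..585, 97..205), V-blocks at about (258,446) and (438,437), knob at (102,404). Line fits give hearth yaw 0.088, wall mid (0.639,0.151) and vee (0.485,0.137), all consistent with the stated sizes. Descending on the rod's grip.

Emit:
{"op": "jog_arm", "data": {
  "increments": [
    [[0.036, 0.0055, 0, 0, 0, 0, 0], [0.036, 0.0055, 0, 0, 0, 0, 0], [0, 0, 0.1, 0, 0, 0, 0], [0, 0, 0.1, 0, 0, 0, 0], [0, 0, 0.1, 0, 0, 0, 0], [0, 0, 0.1, 0, 0, 0, 0], [0, 0, 0.03, 0, 0, 0, 0], [0, 0, 0.032, 0, 0, 0, 0], [0, 0, 0, 0, 0, 0, 0], [0, 0, 0, 0, 0, 0, 255], [0, 0, 0, 0, 0, 0, 255], [0, 0, 0, 0, 0, 0, 255], [0, 0, 0, 0, 0, 0, 255], [0, 0, 0, 0, 0, 0, 255], [0, 0, 0, 0, 0, 0, 255], [0, 0, 0, 0, 0, 0, 255], [0, 0, 0, 0, 0, 0, 255], [0, 0, 0, 0, 0, 0, 255]]
  ],
  "force": 60
}}

```text
clock: 9.3
tcp_pos: [0.4533, 0.4112, 0.004]
orientation: [0.001, -0.034, 0.999, 0.0]
wrist_force: [-0.6, -1.4, 5.6]
finger_gap: 0.0229
grip_force: 59.7
```

Emit:
{"op": "jog_arm", "data": {
  "increments": [
    [[0, 0, -0.14, 0, 0, 0, 255], [0, 0, -0.14, 0, 0, 0, 255], [0, 0, -0.14, 0, 0, 0, 255], [0, 0, -0.14, 0, 0, 0, 255], [0, 0, 0, 0, 0, 0.0449, 255], [0, 0, 0, 0, 0, 0.0449, 255], [0, 0, 0, 0, 0, 0.0449, 255], [0, 0, 0, 0, 0, 0.0449, 255], [0, 0, 0, 0, 0, 0.0449, 255], [0, 0, 0, 0, 0, 0.0449, 255], [0, 0, 0, 0, 0, 0.0449, 255], [0, 0, 0, 0, 0, 0.0449, 255], [0, 0, 0, 0, 0, 0.0449, 255], [0, 0, 0, 0, 0, 0.0449, 255], [0, 0, 0, 0, 0, 0.0449, 255], [0, 0, 0, 0, 0, 0, 255]]
  ]
}}

```text
clock: 10.9
tcp_pos: [0.4523, 0.4106, 0.1425]
orientation: [-0.0, 0.676, 0.737, -0.001]
wrist_force: [-0.1, 0.5, -1.8]
finger_gap: 0.0227
grip_force: 59.0
```

Run:
```python
from h import *
st,p,M,a=tool(); print(st["finger_gap"],st["grip_force"])
go(.4848,.1373,.144,1.6588)
t=cams.read_camera("top"); s=cams.read_camera("scene")
u=proj(t,p); v=proj(s,p); print(u,v); print(M.round(3))
u=u.astype(int);v=v.astype(int)
def cr(c,u): return cv2.resize(cv2.cvtColor(np.array(c["pixels"]),cv2.COLOR_RGB2BGR)[u[1]-35:u[1]+35,max(u[0]-45,0):max(u[0]-45,0)+90],(450,350),interpolation=cv2.INTER_CUBIC)
cv2.imwrite("pics/held.png",np.hstack([cr(t,u),cr(s,v)])[:,:800]);
```

```text
0.022731917646366496 59.00633454322815
turn -0.0004 (j6 2.09->1.76) shift [-1.1    0.033 -0.006] TCP [0.4523 0.4106 0.1425] a0 1.658
turn 0.9996 (j6 2.09->-1.38) shift [ 1.1   -0.033 -0.006] TCP [0.4523 0.4106 0.1425] a0 1.658
[145.76792444 212.9419636 ] [211.55485131 251.85961867]
[[-0.087  0.996 -0.001]
 [ 0.996  0.087 -0.001]
 [-0.001 -0.001 -1.   ]]
```

View pics/held.png

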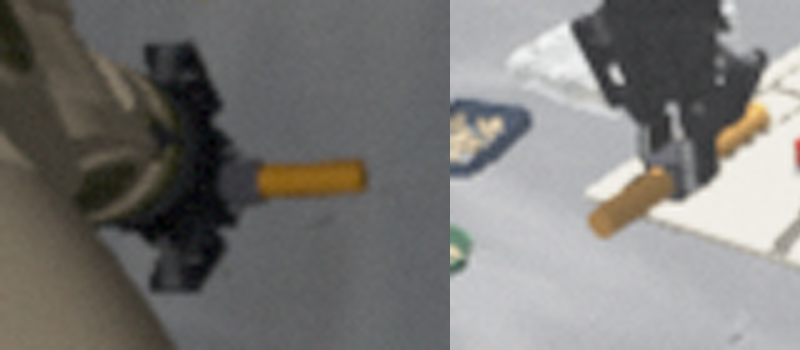

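The rod is held level and across (top crop: its right end at (367,176)), centred on the tool to within about 2 mm. Carrying it to the vee.

Emit:
{"op": "jog_arm", "data": {
  "increments": [
    [[-0.11, 0.0033, 0, 0, 0, 0, 255], [-0.11, 0.0033, 0, 0, 0, 0, 255], [-0.11, 0.0033, 0, 0, 0, 0, 255], [-0.11, 0.0033, 0, 0, 0, 0, 255], [-0.11, 0.0033, 0, 0, 0, 0, 255], [-0.11, 0.0033, 0, 0, 0, 0, 255], [-0.11, 0.0033, 0, 0, 0, 0, 255], [-0.11, 0.0033, 0, 0, 0, 0, 255], [-0.11, 0.0033, 0, 0, 0, 0, 255], [-0.11, 0.0033, 0, 0, 0, 0, 255], [0, 0, 0, 0, 0, 0, 255], [0, 0, 0, 0, 0, 0, 255]]
  ]
}}

```text
clock: 12.2
tcp_pos: [0.485, 0.1372, 0.1432]
orientation: [-0.0, 0.676, 0.737, 0.0]
wrist_force: [1.0, 0.2, -0.6]
finger_gap: 0.0224
grip_force: 59.0
```

Run:
```python
from h import *
st,p,M,a=tool(); print(st["finger_gap"],st["grip_force"])
go(.4848,.1373,.041,1.6588)
```

```text
0.02242047205951853 59.021567702293396
turn -0.0002 (j6 1.60->1.76) shift [ 0.    -0.001  0.409] TCP [0.485  0.1372 0.1432] a0 1.658
turn 0.9998 (j6 1.60->-1.38) shift [-0.     0.001  0.409] TCP [0.485  0.1372 0.1432] a0 1.658
```

Emit:
{"op": "jog_arm", "data": {
  "increments": [
    [[0, 0, 0.1, 0, 0, 0, 255], [0, 0, 0.1, 0, 0, 0, 255], [0, 0, 0.1, 0, 0, 0, 255], [0, 0, 0.05, 0, 0, 0, 255], [0, 0, 0.03, 0, 0, 0, 255], [0, 0, 0.02, 0, 0, 0, 255], [0, 0, 0, 0, 0, 0, 255], [0, 0, 0, 0, 0, 0, 255]]
  ]
}}

```text
clock: 13.0
tcp_pos: [0.4854, 0.138, 0.0439]
orientation: [0.0, 0.675, 0.737, 0.0]
wrist_force: [1.5, -0.8, -0.4]
finger_gap: 0.023
grip_force: 59.1
```

Emit:
{"op": "jog_arm", "data": {
  "increments": [
    [[0, 0, 0.006, 0, 0, 0, 255], [0, 0, 0.004, 0, 0, 0, 255], [0, 0, 0, 0, 0, 0, 255], [0, 0, 0, 0, 0, 0, 255]]
  ]
}}

```text
clock: 13.4
tcp_pos: [0.485, 0.1376, 0.0409]
orientation: [0.0, 0.676, 0.737, 0.0]
wrist_force: [0.1, 0.2, -0.4]
finger_gap: 0.0227
grip_force: 59.1
```

Now lower 2 mm more, open gently, rise and look.

Emit:
{"op": "jog_arm", "data": {
  "increments": [
    [[0, 0, 0.008, 0, 0, 0, 255], [0, 0, 0, 0, 0, 0, 255], [0, 0, 0, 0, 0, 0, 150], [0, 0, 0, 0, 0, 0, 130], [0, 0, 0, 0, 0, 0, 110], [0, 0, 0, 0, 0, 0, 90], [0, 0, 0, 0, 0, 0, 90], [0, 0, -0.05, 0, 0, 0, 90], [0, 0, -0.1, 0, 0, 0, 60], [0, 0, -0.15, 0, 0, 0, 60], [0, 0, -0.15, 0, 0, 0, 60], [0, 0, -0.15, 0, 0, 0, 60], [0, 0, 0, 0, 0, 0, 60]]
  ]
}}

```text
clock: 14.7
tcp_pos: [0.4881, 0.1381, 0.1942]
orientation: [0.003, 0.676, 0.737, 0.004]
wrist_force: [0.6, 0.2, 0.3]
finger_gap: 0.065
grip_force: 0.0
```

Emit:
{"op": "jog_arm", "data": {
  "increments": [
    [[-0.17, 0, 0, 0, 0, 0, 60], [-0.17, 0, 0, 0, 0, 0, 60], [-0.17, 0, 0, 0, 0, 0, 60], [-0.17, 0, 0, 0, 0, 0, 60], [-0.17, 0, 0, 0, 0, 0, 60], [-0.17, 0, 0, 0, 0, 0, 60], [0, 0, 0, 0, 0, 0, 60]]
  ]
}}

```text
clock: 15.4
tcp_pos: [0.5075, -0.121, 0.1879]
orientation: [0.001, 0.678, 0.735, -0.001]
wrist_force: [-0.6, 0.7, -0.6]
finger_gap: 0.0653
grip_force: 0.0
```

Run:
```python
from h import *
t=cams.read_camera("top"); s=cams.read_camera("scene")
a=cv2.resize(cv2.cvtColor(np.array(t["pixels"]),cv2.COLOR_RGB2BGR)[180:235,190:290],(500,275),interpolation=cv2.INTER_CUBIC)
b=cv2.resize(cv2.cvtColor(np.array(s["pixels"]),cv2.COLOR_RGB2BGR)[215:275,205:305],(500,300),interpolation=cv2.INTER_CUBIC)
cv2.imwrite("pics/vee.png",np.vstack([a,b]))
print(proj(t,[.4848,.1373,.046]),proj(s,[.4848,.1373,.046]))
H=hsv(t); k=(H[...,0]<6)|(H[...,0]>174); k&=(H[...,1]>150)&(H[...,2]>90); q=np.zeros(k.shape,bool); q[185:225,195:245]=True
H2=hsv(s); k2=((H2[...,0]<6)|(H2[...,0]>174))&(H2[...,1]>150)&(H2[...,2]>70); q2=np.zeros(k.shape,bool); q2[225:270,215:270]=True
c1=np.argwhere(k&q).mean(0)[::-1]; c2=np.argwhere(k2&q2).mean(0)[::-1]; print(c1,c2,tri(t,c1,s,c2),at_z(t,c1,.081))
for n in("strap_pivot","strap_knob","rod_mid"):
    x=spotter.landmark_of(n,"top");y=spotter.landmark_of(n,"scene")
    if x: print(n,x[0],y[0] if y else "", at_z(t,x[0]["uv"],dict(strap_pivot=.059,strap_knob=.073,rod_mid=.046)[n]))
print(tool()[1:])
```

```text
[247.55497724 208.03711348] [260.65330007 240.30156882]
[205. 201.] [236.28571429 245.57142857] (array([0.49601005, 0.2580117 , 0.07843798]), np.float64(0.005436645488149415)) [0.49790546 0.2592503  0.081     ]
strap_pivot {'uv': [243.2, 150.3], 'conf': 0.42} {'uv': [243.8, 236.1], 'conf': 0.66} [0.656985   0.15588577 0.059     ]
strap_knob {'uv': [206.8, 201.2], 'conf': 0.65} {'uv': [236.9, 244.2], 'conf': 0.53} [0.49843453 0.25534301 0.073     ]
rod_mid {'uv': [249.5, 205.7], 'conf': 0.82} {'uv': [261.4, 237.8], 'conf': 0.77} [0.49200041 0.13175257 0.046     ]
(array([ 0.50707728, -0.11516655,  0.18880957]), array([[-8.90195475e-02,  9.96029879e-01, -3.04873994e-05],
       [ 9.96029878e-01,  8.90195487e-02,  3.91086356e-05],
       [ 4.16673441e-05, -2.68849277e-05, -9.99999999e-01]]), np.float64(1.6599338679172486))
```

View pics/vee.png

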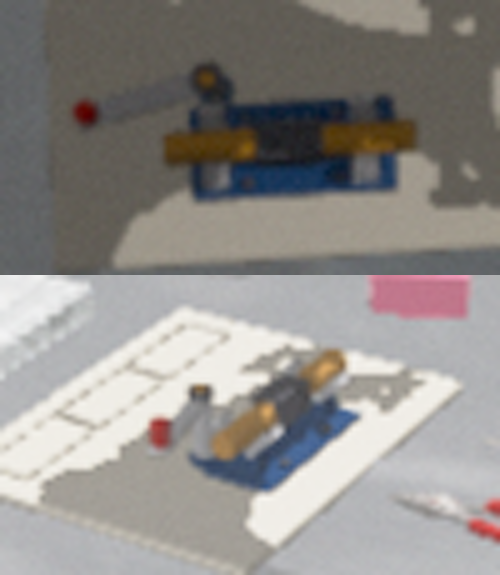

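The rod rests in both V-blocks, grip central: top crop rod from (163,150) to (415,133), with the strap clear and its knob at (86,112). Next is the knob, at world (0.497,0.255), which sits 75 mm from the pivot (expected 73); strap angle about 1.36.

Emit:
{"op": "jog_arm", "data": {
  "increments": [
    [[0, 0, 0, 0, 0, -0.0335, 60], [0, 0, 0, 0, 0, -0.0335, 60], [0.143, 0.04, 0.024, 0, 0, 0, 60], [0.143, 0.04, 0.024, 0, 0, 0, 60], [0.143, 0.04, 0.024, 0, 0, 0, 60], [0.143, 0.04, 0.024, 0, 0, 0, 60], [0.143, 0.04, 0.024, 0, 0, 0, 60], [0.143, 0.04, 0.024, 0, 0, 0, 60], [0.143, 0.04, 0.024, 0, 0, 0, 60], [0.143, 0.04, 0.024, 0, 0, 0, 60], [0.143, 0.04, 0.024, 0, 0, 0, 60], [0.143, 0.04, 0.024, 0, 0, 0, 60], [0, 0, 0, 0, 0, 0, 60], [0, 0, 0, 0, 0, 0, 60]]
  ]
}}

```text
clock: 17.2
tcp_pos: [0.497, 0.2559, 0.1285]
orientation: [-0.0, 0.593, 0.805, -0.0]
wrist_force: [-0.5, -0.3, 1.3]
finger_gap: 0.0656
grip_force: 0.0
```

Run:
```python
from h import *
go(.4972,.2552,.070,1.870)
```

```text
turn 0.0006 (j6 1.60->1.75) shift [-0.003  0.     0.234] TCP [0.497  0.2559 0.1285] a0 1.872
turn -0.9994 (j6 1.60->-1.40) shift [ 0.003 -0.     0.234] TCP [0.497  0.2559 0.1285] a0 1.872
```

Emit:
{"op": "jog_arm", "data": {
  "increments": [
    [[0, 0, 0.1, 0, 0, 0, 60], [0, 0, 0.1, 0, 0, 0, 60], [0, 0, 0.034, 0, 0, 0, 60], [0, 0, 0, 0, 0, 0, 120], [0, 0, 0, 0, 0, 0, 180], [0, 0, 0, 0, 0, 0, 255], [0, 0, 0, 0, 0, 0, 255], [0, 0, 0, 0, 0, 0, 255], [0, 0, 0, 0, 0, 0, 255]]
  ],
  "force": 20
}}

```text
clock: 18.1
tcp_pos: [0.4988, 0.2549, 0.0715]
orientation: [0.001, 0.594, 0.804, 0.001]
wrist_force: [0.0, -0.7, 6.1]
finger_gap: 0.0126
grip_force: 20.0
```

Knob gripped. Swinging the strap over along its arc.

Emit:
{"op": "jog_arm", "data": {
  "increments": [
    [[-0.0014, -0.0286, 0, 0, 0, -0.0312, 255], [-0.0014, -0.0286, 0, 0, 0, -0.0312, 255], [-0.0014, -0.0286, 0, 0, 0, -0.0312, 255], [-0.0014, -0.0286, 0, 0, 0, -0.0312, 255], [-0.0014, -0.0286, 0, 0, 0, -0.0312, 255], [-0.0014, -0.0286, 0, 0, 0, -0.0312, 255], [-0.0014, -0.0286, 0, 0, 0, -0.0312, 255], [0, 0, 0, 0, 0, 0, 255]]
  ]
}}

```text
clock: 18.9
tcp_pos: [0.4589, 0.2252, 0.0715]
orientation: [0.001, 0.288, 0.958, 0.001]
wrist_force: [-0.5, 0.7, 6.8]
finger_gap: 0.012
grip_force: 20.0
```

Emit:
{"op": "jog_arm", "data": {
  "increments": [
    [[-0.0014, -0.0286, 0, 0, 0, -0.0312, 255], [-0.0014, -0.0286, 0, 0, 0, -0.0312, 255], [-0.0014, -0.0286, 0, 0, 0, -0.0312, 255], [-0.0014, -0.0286, 0, 0, 0, -0.0312, 255], [-0.0014, -0.0286, 0, 0, 0, -0.0312, 255], [-0.0014, -0.0286, 0, 0, 0, -0.0312, 255], [0, 0, 0, 0, 0, 0, 255], [0, 0, 0, 0, 0, 0, 255]]
  ]
}}

```text
clock: 19.7
tcp_pos: [0.4464, 0.1847, 0.0714]
orientation: [0.0, -0.0, 1.0, 0.0]
wrist_force: [-2.1, -1.7, 8.9]
finger_gap: 0.0126
grip_force: 20.2
```

Run:
```python
from h import *
st,p,M,a=tool(); d=p[:2]-[.5187,.1854]; print(p,a,np.hypot(*d),"theta",(.088+np.pi-np.arctan2(d[1],d[0])+np.pi)%(2*np.pi)-np.pi,st["wrist_force"],st["finger_gap"])
```

```text
[0.44638411 0.18466237 0.07137446] -3.140721589867249 0.07231964859285872 theta 0.07780017733316669 [-2.13076358 -1.73766394  8.94172758] 0.01257379489735179
```

Emit:
{"op": "jog_arm", "data": {
  "increments": [
    [[0, -0.012, 0, 0, 0, -0.014, 255], [0, -0.012, 0, 0, 0, -0.014, 255], [0, 0, 0, 0, 0, 0, 255], [0, 0, 0, 0, 0, 0, 255]]
  ]
}}

```text
clock: 20.1
tcp_pos: [0.4466, 0.1787, 0.0714]
orientation: [0.001, -0.044, 0.999, -0.0]
wrist_force: [-3.1, -2.1, 8.8]
finger_gap: 0.0125
grip_force: 20.2
```

Emit:
{"op": "jog_arm", "data": {
  "increments": [
    [[0, 0, 0, 0, 0, 0, 180], [0, 0, 0, 0, 0, 0, 140], [0, 0, 0, 0, 0, 0, 140], [0, 0, 0, 0, 0, 0, 140], [0, 0, -0.1, 0, 0, 0, 120], [0, 0, -0.15, 0, 0, 0, 60], [0, 0, -0.15, 0, 0, 0, 0], [0, 0, -0.15, 0, 0, 0, 0], [0, 0, 0, 0, 0, 0, 0]]
  ]
}}

```text
clock: 21.0
tcp_pos: [0.4494, 0.1795, 0.2128]
orientation: [0.004, -0.045, 0.999, 0.001]
wrist_force: [0.2, 0.2, -0.1]
finger_gap: 0.0853
grip_force: 0.0
```

Run:
```python
from h import *
go(.5767,-.2421,.14,1.8338-np.pi/2+np.pi/2)
```

```text
turn 0.4447 (j6 0.12->0.91) shift [-1.761  0.053  0.291] TCP [0.4494 0.1795 0.2128] a0 -3.052
turn -0.5553 (j6 0.12->-2.23) shift [ 1.761 -0.053  0.291] TCP [0.4494 0.1795 0.2128] a0 -3.052
```

```bash
cat >> h.py <<'E'
def bricks(xr=(.25,.75),yr=(-.6,-.08)):
    t=cams.read_camera("top"); out=[]
    for m,ce,a in comps(bmask(t),120,1000):
        w,y=yawc(m,t,.03)
        if xr[0]<w[0]<xr[1] and yr[0]<w[1]<yr[1]:
            x,f=fit([(t,m)],[*w,y],BD,.02); out.append(x); print("brick",ce.round(),a,np.round(x,4),"cost",round(f,3))
    return t,out
E
python3 - <<'E'
from h import *
t,b=bricks(); s=cams.read_camera("scene")
x=min(b,key=lambda q:np.hypot(q[0]-.577,q[1]+.242)); go(x[0],x[1],.14,x[2]+np.pi/2)
a=cv2.resize(cv2.cvtColor(np.array(t["pixels"]),cv2.COLOR_RGB2BGR)[120:345,250:450],(400,450),interpolation=cv2.INTER_CUBIC)
c=cv2.resize(cv2.cvtColor(np.array(s["pixels"]),cv2.COLOR_RGB2BGR)[215:275,205:285],(400,300),interpolation=cv2.INTER_CUBIC)
c2=cv2.resize(cv2.cvtColor(np.array(t["pixels"]),cv2.COLOR_RGB2BGR)[185:225,200:280],(400,200),interpolation=cv2.INTER_CUBIC)
cv2.imwrite("pics/strap.png",np.hstack([np.vstack([a,np.zeros((50,400,3),np.uint8)]),np.vstack([c,c2])]))
E
```

```text
brick [373. 183.] 394 [ 0.5766 -0.2413  1.8295] cost 0.132
brick [416. 184.] 372 [ 0.5793 -0.3748 -0.676 ] cost 0.276
brick [376. 220.] 390 [ 0.4641 -0.2497  2.3821] cost 0.124
brick [413. 220.] 367 [ 0.4658 -0.3644  0.3613] cost 0.133
turn -0.0540 (j6 0.12->-0.65) shift [-0.071 -1.757  0.274] TCP [0.447  0.179  0.2084] a0 -3.052
turn 0.9460 (j6 0.12->2.49) shift [0.071 1.757 0.274] TCP [0.447  0.179  0.2084] a0 -3.052
```

View pics/strap.png

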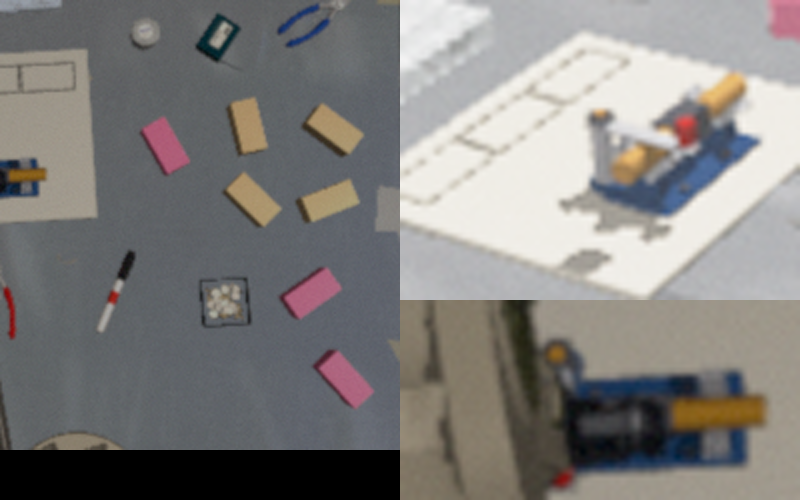

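The strap lies fully over the rod (knob in the scene crop at (686,128)). There are exactly four buff bricks, at crop (248,125), (334,129), (253,199) and (330,200); the pink ones are left alone. Going to the first brick.

Emit:
{"op": "jog_arm", "data": {
  "increments": [
    [[0, 0, 0, 0, 0, -0.027, 0], [0, 0, 0, 0, 0, -0.027, 0], [-0.006, -0.146, 0, 0, 0, 0, 0], [-0.006, -0.146, 0, 0, 0, 0, 0], [-0.006, -0.146, 0, 0, 0, 0, 0], [-0.006, -0.146, 0, 0, 0, 0, 0], [-0.006, -0.146, 0, 0, 0, 0, 0], [-0.006, -0.146, 0, 0, 0, 0, 0], [-0.006, -0.146, 0, 0, 0, 0, 0], [-0.006, -0.146, 0, 0, 0, 0, 0], [-0.006, -0.146, 0, 0, 0, 0, 0], [-0.006, -0.146, 0, 0, 0, 0, 0], [-0.006, -0.146, 0, 0, 0, 0, 0], [-0.006, -0.146, 0, 0, 0, 0, 0], [0, 0, 0.137, 0, 0, 0, 0], [0, 0, 0.137, 0, 0, 0, 0], [0, 0, 0, 0, 0, 0, 0], [0, 0, 0, 0, 0, 0, 0]]
  ],
  "force": 60
}}

```text
clock: 22.9
tcp_pos: [0.5745, -0.2392, 0.1377]
orientation: [-0.002, -0.129, 0.992, 0.001]
wrist_force: [0.9, -0.1, 0.4]
finger_gap: 0.0852
grip_force: 0.0
```

Run:
```python
from h import *
go(.5766,-.2413,.007,1.8295+np.pi/2)
```

```text
turn 0.0000 (j6 -0.78->-0.66) shift [-0.006 -0.01   0.523] TCP [ 0.5745 -0.2392  0.1377] a0 -2.883
turn -1.0000 (j6 -0.78->2.49) shift [0.006 0.01  0.523] TCP [ 0.5745 -0.2392  0.1377] a0 -2.883
```

Emit:
{"op": "jog_arm", "data": {
  "increments": [
    [[-0.006, -0.01, 0.12, 0, 0, 0, 0], [0, 0, 0.12, 0, 0, 0, 0], [0, 0, 0.12, 0, 0, 0, 0], [0, 0, 0.1, 0, 0, 0, 0], [0, 0, 0.063, 0, 0, 0, 0], [0, 0, 0, 0, 0, 0, 0], [0, 0, 0, 0, 0, 0, 255], [0, 0, 0, 0, 0, 0, 255], [0, 0, 0, 0, 0, 0, 255], [0, 0, 0, 0, 0, 0, 255], [0, 0, 0, 0, 0, 0, 255], [0, 0, 0, 0, 0, 0, 255], [0, 0, 0, 0, 0, 0, 255]]
  ]
}}

```text
clock: 24.2
tcp_pos: [0.5792, -0.2428, 0.0105]
orientation: [0.001, -0.129, 0.992, -0.001]
wrist_force: [0.1, -0.5, 6.5]
finger_gap: 0.0391
grip_force: 61.5
```

Emit:
{"op": "jog_arm", "data": {
  "increments": [
    [[0, 0, -0.08, 0, 0, 0, 255], [0, 0, -0.12, 0, 0, 0, 255], [0, 0, -0.12, 0, 0, 0, 255], [0, 0, -0.12, 0, 0, 0, 255], [0, 0, -0.12, 0, 0, 0, 255], [0, 0, 0, 0, 0, 0, 255]]
  ]
}}

```text
clock: 24.8
tcp_pos: [0.5803, -0.2435, 0.1539]
orientation: [0.003, -0.129, 0.992, -0.003]
wrist_force: [-0.3, 0.1, -0.9]
finger_gap: 0.0393
grip_force: 60.7
```

```bash
cat >> h.py <<'E'
EX=np.array([np.cos(.088),np.sin(.088)]);EY=np.array([-np.sin(.088),np.cos(.088)]);W0=np.array([.6391,.1514])
PL={"lm":(0,0),"ll":(1,0),"lr":(-1,0),"sl":(.5,1),"sr":(-.5,1)}
def place(n,tz): k,c=PL[n]; p=W0+k*.086*EY; go(p[0],p[1],.01+.04*c+tz,.088+np.pi/2)
E
python3 - <<'E'
from h import *
st=env.get_state(); print(st["finger_gap"],st["grip_force"])
place("ll",.12)
E
```

```text
0.039250508867212625 60.663628578186035
turn -0.4456 (j6 -0.78->-1.30) shift [-1.897 -0.373  0.096] TCP [ 0.5803 -0.2435  0.1539] a0 -2.883
turn 0.5544 (j6 -0.78->1.84) shift [1.897 0.373 0.096] TCP [ 0.5803 -0.2435  0.1539] a0 -2.883
```

Emit:
{"op": "jog_arm", "data": {
  "increments": [
    [[0, 0, 0, 0, 0, -0.0446, 255], [0, 0, 0, 0, 0, -0.0446, 255], [0, 0, 0, 0, 0, -0.0446, 255], [0, 0, 0, 0, 0, -0.0446, 255], [0, 0, 0, 0, 0, -0.0446, 255], [0, 0, 0, 0, 0, -0.0446, 255], [0, 0, 0, 0, 0, -0.0446, 255], [0, 0, 0, 0, 0, -0.0446, 255], [0, 0, 0, 0, 0, -0.0446, 255], [0, 0, 0, 0, 0, -0.0446, 255], [0, 0, 0, 0, 0, 0, 255]]
  ]
}}

```text
clock: 25.9
tcp_pos: [0.5773, -0.2418, 0.1475]
orientation: [0.0, 0.738, -0.675, -0.001]
wrist_force: [-0.2, 0.1, -0.5]
finger_gap: 0.039
grip_force: 60.7
```

Emit:
{"op": "jog_arm", "data": {
  "increments": [
    [[-0.136, -0.0266, 0, 0, 0, 0, 255], [-0.136, -0.0266, 0, 0, 0, 0, 255], [-0.136, -0.0266, 0, 0, 0, 0, 255], [-0.136, -0.0266, 0, 0, 0, 0, 255], [-0.136, -0.0266, 0, 0, 0, 0, 255], [-0.136, -0.0266, 0, 0, 0, 0, 255], [-0.136, -0.0266, 0, 0, 0, 0, 255], [-0.136, -0.0266, 0, 0, 0, 0, 255], [-0.136, -0.0266, 0, 0, 0, 0, 255], [-0.136, -0.0266, 0, 0, 0, 0, 255], [-0.136, -0.0266, 0, 0, 0, 0, 255], [-0.136, -0.0266, 0, 0, 0, 0, 255], [-0.136, -0.0266, 0, 0, 0, 0, 255], [-0.136, -0.0266, 0, 0, 0, 0, 255], [0, 0, 0, 0, 0, 0, 255], [0, 0, 0, 0, 0, 0, 255]]
  ]
}}

```text
clock: 27.5
tcp_pos: [0.6277, 0.2411, 0.1475]
orientation: [0.001, 0.738, -0.675, -0.0]
wrist_force: [0.1, 0.1, -1.4]
finger_gap: 0.039
grip_force: 60.7
```

Run:
```python
from h import *
st=env.get_state(); print(st["finger_gap"],st["grip_force"])
place("ll",.0125)
```

```text
0.03897685516507483 60.709959268569946
turn 0.0001 (j6 -1.41->-1.30) shift [ 0.017 -0.014  0.5  ] TCP [0.6277 0.2411 0.1475] a0 -1.482
turn -0.9999 (j6 -1.41->1.84) shift [-0.017  0.014  0.5  ] TCP [0.6277 0.2411 0.1475] a0 -1.482
```

Emit:
{"op": "jog_arm", "data": {
  "increments": [
    [[0.009, -0.014, 0, 0, 0, 0, 255], [0, 0, 0.12, 0, 0, 0, 255], [0, 0, 0.12, 0, 0, 0, 255], [0, 0, 0.12, 0, 0, 0, 255], [0, 0, 0.08, 0, 0, 0, 255], [0, 0, 0.04, 0, 0, 0, 255], [0, 0, 0.02, 0, 0, 0, 255], [0, 0, 0, 0, 0, 0, 255], [0, 0, 0, 0, 0, 0, 255]]
  ]
}}

```text
clock: 28.4
tcp_pos: [0.633, 0.2383, 0.0248]
orientation: [-0.001, 0.738, -0.675, 0.001]
wrist_force: [0.9, -0.3, -0.8]
finger_gap: 0.0392
grip_force: 60.7
```

Emit:
{"op": "jog_arm", "data": {
  "increments": [
    [[0, 0, 0.008, 0, 0, 0, 255], [0, 0, 0.004, 0, 0, 0, 255], [0, 0, 0, 0, 0, 0, 255], [0, 0, 0, 0, 0, 0, 255]]
  ]
}}

```text
clock: 28.8
tcp_pos: [0.632, 0.2385, 0.0207]
orientation: [-0.0, 0.738, -0.675, 0.0]
wrist_force: [0.5, 0.0, -0.4]
finger_gap: 0.0392
grip_force: 60.7
```

Emit:
{"op": "jog_arm", "data": {
  "increments": [
    [[0, 0, 0.008, 0, 0, 0, 255], [0, 0, 0, 0, 0, 0, 255], [0, 0, 0, 0, 0, 0, 120], [0, 0, 0, 0, 0, 0, 90], [0, 0, 0, 0, 0, 0, 50], [0, 0, 0, 0, 0, 0, 0], [0, 0, 0, 0, 0, 0, 0], [0, 0, -0.06, 0, 0, 0, 0], [0, 0, -0.12, 0, 0, 0, 0], [0, 0, -0.16, 0, 0, 0, 0], [0, 0, -0.16, 0, 0, 0, 0], [0, 0, -0.16, 0, 0, 0, 0], [0, 0, 0, 0, 0, 0, 0], [0, 0, 0, 0, 0, 0, 0]]
  ]
}}

```text
clock: 30.2
tcp_pos: [0.633, 0.2387, 0.1862]
orientation: [-0.002, 0.738, -0.675, 0.001]
wrist_force: [-0.5, -0.4, -1.4]
finger_gap: 0.0855
grip_force: 0.0
```

Run:
```python
from h import *
t,b=bricks()
x=min(b,key=lambda q:np.hypot(q[0]-.464,q[1]+.25)); go(x[0],x[1],.10,x[2]+np.pi/2)
s=cams.read_camera("scene"); save(s,"low1.png",5,(190,205,310,280))
```

```text
brick [416. 184.] 370 [ 0.5768 -0.3732 -0.6756] cost 0.281
brick [376. 220.] 385 [ 0.4642 -0.2505  2.3822] cost 0.14
brick [413. 220.] 368 [ 0.4658 -0.3643  0.3644] cost 0.131
turn 0.2701 (j6 -1.42->-1.31) shift [ 1.88  -0.86   0.336] TCP [0.632  0.2384 0.1841] a0 -1.482
turn -0.7299 (j6 -1.42->1.84) shift [-1.88   0.86   0.336] TCP [0.632  0.2384 0.1841] a0 -1.482
```

View pics/low1.png

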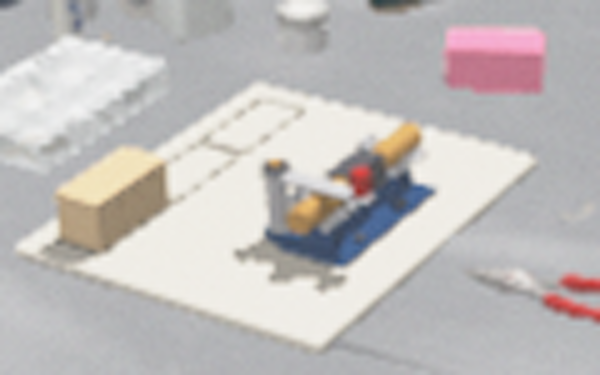

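Brick one stands in the left outline (crop about (110,200)), strap and rod undisturbed. Next brick.

Emit:
{"op": "jog_arm", "data": {
  "increments": [
    [[0, 0, 0, 0, 0, 0.045, 0], [0, 0, 0, 0, 0, 0.045, 0], [0, 0, 0, 0, 0, 0.045, 0], [0, 0, 0, 0, 0, 0.045, 0], [0, 0, 0, 0, 0, 0.045, 0], [0, 0, 0, 0, 0, 0.045, 0], [0.1343, -0.0614, 0, 0, 0, 0, 0], [0.1343, -0.0614, 0, 0, 0, 0, 0], [0.1343, -0.0614, 0, 0, 0, 0, 0], [0.1343, -0.0614, 0, 0, 0, 0, 0], [0.1343, -0.0614, 0, 0, 0, 0, 0], [0.1343, -0.0614, 0, 0, 0, 0, 0], [0.1343, -0.0614, 0, 0, 0, 0, 0], [0.1343, -0.0614, 0, 0, 0, 0, 0], [0.1343, -0.0614, 0, 0, 0, 0, 0], [0.1343, -0.0614, 0, 0, 0, 0, 0], [0.1343, -0.0614, 0, 0, 0, 0, 0], [0.1343, -0.0614, 0, 0, 0, 0, 0], [0.1343, -0.0614, 0, 0, 0, 0, 0], [0.1343, -0.0614, 0, 0, 0, 0, 0]]
  ]
}}

```text
clock: 32.3
tcp_pos: [0.4626, -0.2511, 0.1819]
orientation: [-0.001, -0.395, 0.919, 0.001]
wrist_force: [0.1, -0.3, -0.2]
finger_gap: 0.0853
grip_force: 0.0
```

Emit:
{"op": "jog_arm", "data": {
  "increments": [
    [[0, 0, 0.15, 0, 0, 0, 0], [0, 0, 0.15, 0, 0, 0, 0], [0, 0, 0, 0, 0, 0, 0], [0, 0, 0, 0, 0, 0, 0]]
  ]
}}

```text
clock: 32.7
tcp_pos: [0.4631, -0.2495, 0.1075]
orientation: [-0.001, -0.395, 0.919, 0.002]
wrist_force: [-1.0, -0.2, 0.7]
finger_gap: 0.0853
grip_force: 0.0
```

Run:
```python
from h import *
go(.4642,-.2502,.009,2.382+np.pi/2)
```

```text
turn 0.0001 (j6 -1.46->-1.31) shift [-0.001 -0.005  0.394] TCP [ 0.4631 -0.2495  0.1075] a0 -2.330
turn -0.9999 (j6 -1.46->1.84) shift [0.001 0.005 0.394] TCP [ 0.4631 -0.2495  0.1075] a0 -2.330
```

Emit:
{"op": "jog_arm", "data": {
  "increments": [
    [[0, -0.005, 0.12, 0, 0, 0, 0], [0, 0, 0.12, 0, 0, 0, 0], [0, 0, 0.1, 0, 0, 0, 0], [0, 0, 0.052, 0, 0, 0, 0], [0, 0, 0, 0, 0, 0, 0], [0, 0, 0, 0, 0, 0, 0], [0, 0, 0, 0, 0, 0, 255], [0, 0, 0, 0, 0, 0, 255], [0, 0, 0, 0, 0, 0, 255], [0, 0, 0, 0, 0, 0, 255], [0, 0, 0, 0, 0, 0, 255], [0, 0, 0, 0, 0, 0, 255], [0, 0, 0, 0, 0, 0, 255]]
  ]
}}

```text
clock: 34.0
tcp_pos: [0.466, -0.2519, 0.0116]
orientation: [0.0, -0.395, 0.919, -0.001]
wrist_force: [-0.2, 0.7, 5.8]
finger_gap: 0.0392
grip_force: 61.6
```

Emit:
{"op": "jog_arm", "data": {
  "increments": [
    [[0, 0, -0.08, 0, 0, 0, 255], [0, 0, -0.12, 0, 0, 0, 255], [0, 0, -0.12, 0, 0, 0, 255], [0, 0, -0.12, 0, 0, 0, 255], [0, 0, -0.12, 0, 0, 0, 255], [0, 0, 0, 0, 0, 0, 255], [0, 0, 0, 0, 0, 0, 255]]
  ]
}}

```text
clock: 34.7
tcp_pos: [0.4654, -0.2516, 0.1509]
orientation: [0.0, -0.395, 0.919, -0.001]
wrist_force: [0.4, 1.2, -1.3]
finger_gap: 0.039
grip_force: 60.8
```

Run:
```python
from h import *
place("lm",.14)
```

```text
turn -0.2697 (j6 -1.46->-1.43) shift [-1.545 -0.834  0.003] TCP [ 0.4654 -0.2516  0.1509] a0 -2.330
turn 0.7303 (j6 -1.46->1.72) shift [1.545 0.834 0.003] TCP [ 0.4654 -0.2516  0.1509] a0 -2.330
```

Emit:
{"op": "jog_arm", "data": {
  "increments": [
    [[0, 0, 0, 0, 0, -0.045, 255], [0, 0, 0, 0, 0, -0.045, 255], [0, 0, 0, 0, 0, -0.045, 255], [0, 0, 0, 0, 0, -0.045, 255], [0, 0, 0, 0, 0, -0.045, 255], [0, 0, 0, 0, 0, -0.045, 255], [-0.129, -0.0695, 0, 0, 0, 0, 255], [-0.129, -0.0695, 0, 0, 0, 0, 255], [-0.129, -0.0695, 0, 0, 0, 0, 255], [-0.129, -0.0695, 0, 0, 0, 0, 255], [-0.129, -0.0695, 0, 0, 0, 0, 255], [-0.129, -0.0695, 0, 0, 0, 0, 255], [-0.129, -0.0695, 0, 0, 0, 0, 255], [-0.129, -0.0695, 0, 0, 0, 0, 255], [-0.129, -0.0695, 0, 0, 0, 0, 255], [-0.129, -0.0695, 0, 0, 0, 0, 255], [-0.129, -0.0695, 0, 0, 0, 0, 255], [-0.129, -0.0695, 0, 0, 0, 0, 255], [0, 0, 0, 0, 0, 0, 255], [0, 0, 0, 0, 0, 0, 255]]
  ]
}}

```text
clock: 36.7
tcp_pos: [0.6372, 0.1533, 0.1479]
orientation: [0.002, 0.738, -0.674, -0.001]
wrist_force: [0.6, -1.5, -0.9]
finger_gap: 0.0392
grip_force: 60.9
```

Run:
```python
from h import *
st=env.get_state(); print(st["finger_gap"],st["grip_force"])
place("lm",.0125)
```

```text
0.03924344170898237 60.89852213859558
turn 0.0009 (j6 -1.55->-1.43) shift [ 0.008 -0.007  0.502] TCP [0.6372 0.1533 0.1479] a0 -1.480
turn -0.9991 (j6 -1.55->1.72) shift [-0.008  0.007  0.502] TCP [0.6372 0.1533 0.1479] a0 -1.480
```

Emit:
{"op": "jog_arm", "data": {
  "increments": [
    [[0.008, -0.007, 0, 0, 0, 0, 255], [0, 0, 0.12, 0, 0, 0, 255], [0, 0, 0.12, 0, 0, 0, 255], [0, 0, 0.12, 0, 0, 0, 255], [0, 0, 0.08, 0, 0, 0, 255], [0, 0, 0.04, 0, 0, 0, 255], [0, 0, 0.02, 0, 0, 0, 255], [0, 0, 0.008, 0, 0, 0, 255], [0, 0, 0, 0, 0, 0, 255], [0, 0, 0, 0, 0, 0, 255]]
  ]
}}

```text
clock: 37.7
tcp_pos: [0.6413, 0.1508, 0.0248]
orientation: [-0.001, 0.738, -0.675, 0.001]
wrist_force: [0.6, 1.6, -1.5]
finger_gap: 0.0392
grip_force: 61.0
```

Emit:
{"op": "jog_arm", "data": {
  "increments": [
    [[0, 0, 0.006, 0, 0, 0, 255], [0, 0, 0, 0, 0, 0, 255], [0, 0, 0, 0, 0, 0, 120], [0, 0, 0, 0, 0, 0, 90], [0, 0, 0, 0, 0, 0, 50], [0, 0, 0, 0, 0, 0, 0], [0, 0, 0, 0, 0, 0, 0], [0, 0, -0.06, 0, 0, 0, 0], [0, 0, -0.12, 0, 0, 0, 0], [0, 0, -0.16, 0, 0, 0, 0], [0, 0, -0.16, 0, 0, 0, 0], [0, 0, -0.16, 0, 0, 0, 0], [0, 0, 0, 0, 0, 0, 0], [0, 0, 0, 0, 0, 0, 0]]
  ]
}}

```text
clock: 39.1
tcp_pos: [0.6412, 0.1509, 0.1884]
orientation: [-0.001, 0.738, -0.675, 0.001]
wrist_force: [1.1, -0.0, -0.7]
finger_gap: 0.0854
grip_force: 0.0
```

Run:
```python
from h import *
t,b=bricks()
x=min(b,key=lambda q:np.hypot(q[0]-.466,q[1]+.364)); go(x[0],x[1],.10,x[2]+np.pi/2)
bricks((.5,.75),(.0,.35))
```

```text
brick [416. 184.] 375 [ 0.5769 -0.3737 -0.6341] cost 0.266
brick [413. 220.] 367 [ 0.466  -0.3644  0.3638] cost 0.132
turn -0.0874 (j6 -1.55->-2.60) shift [1.678 1.384 0.347] TCP [0.6403 0.1508 0.1867] a0 -1.482
turn 0.9126 (j6 -1.55->0.54) shift [-1.678 -1.384  0.347] TCP [0.6403 0.1508 0.1867] a0 -1.482
```

Emit:
{"op": "jog_arm", "data": {
  "increments": [
    [[0, 0, 0, 0, 0, -0.0437, 0], [0, 0, 0, 0, 0, -0.0437, 0], [0.12, 0.0989, 0, 0, 0, 0, 0], [0.12, 0.0989, 0, 0, 0, 0, 0], [0.12, 0.0989, 0, 0, 0, 0, 0], [0.12, 0.0989, 0, 0, 0, 0, 0], [0.12, 0.0989, 0, 0, 0, 0, 0], [0.12, 0.0989, 0, 0, 0, 0, 0], [0.12, 0.0989, 0, 0, 0, 0, 0], [0.12, 0.0989, 0, 0, 0, 0, 0], [0.12, 0.0989, 0, 0, 0, 0, 0], [0.12, 0.0989, 0, 0, 0, 0, 0], [0.12, 0.0989, 0, 0, 0, 0, 0], [0.12, 0.0989, 0, 0, 0, 0, 0], [0.12, 0.0989, 0, 0, 0, 0, 0], [0.12, 0.0989, 0, 0, 0, 0, 0], [0, 0, 0.15, 0, 0, 0, 0], [0, 0, 0.15, 0, 0, 0, 0], [0, 0, 0, 0, 0, 0, 0], [0, 0, 0, 0, 0, 0, 0]]
  ]
}}

```text
clock: 41.2
tcp_pos: [0.4652, -0.3637, 0.1107]
orientation: [-0.0, 0.823, -0.568, -0.002]
wrist_force: [0.8, 0.1, 0.7]
finger_gap: 0.0851
grip_force: 0.0
```

Run:
```python
from h import *
go(.466,-.3644,.009,.364+np.pi/2)
t,b=bricks((.5,.75),(.0,.35)); c=cams.read_camera("scene"); save(t,"low2.png",6,(200,140,300,220))
```

```text
turn -0.0001 (j6 -2.73->-2.60) shift [ 0.004 -0.002  0.407] TCP [ 0.4652 -0.3637  0.1107] a0 -1.207
turn 0.9999 (j6 -2.73->0.54) shift [-0.004  0.002  0.407] TCP [ 0.4652 -0.3637  0.1107] a0 -1.207
brick [230. 159.] 846 [0.6366 0.2106 0.0999] cost 0.531
```

View pics/low2.png

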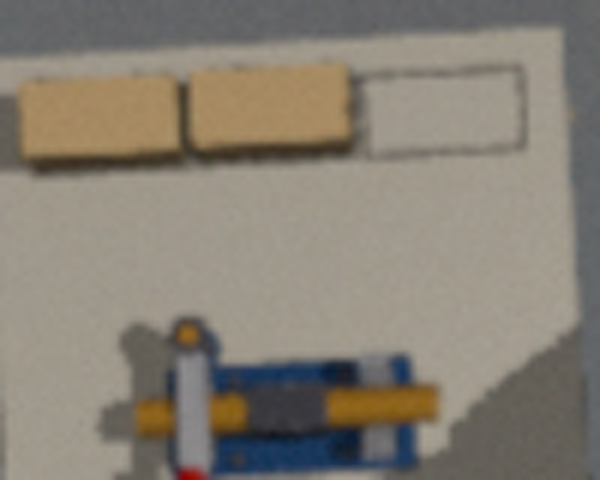

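Two bricks sit in the left and middle outlines with an even joint (crop (102,118) and (270,108)), and the strap and rod are correct. Grasping brick three.

Emit:
{"op": "jog_arm", "data": {
  "increments": [
    [[0.004, 0, 0.12, 0, 0, 0, 0], [0, 0, 0.12, 0, 0, 0, 0], [0, 0, 0.1, 0, 0, 0, 0], [0, 0, 0.066, 0, 0, 0, 0], [0, 0, 0, 0, 0, 0, 0], [0, 0, 0, 0, 0, 0, 0], [0, 0, 0, 0, 0, 0, 255], [0, 0, 0, 0, 0, 0, 255], [0, 0, 0, 0, 0, 0, 255], [0, 0, 0, 0, 0, 0, 255], [0, 0, 0, 0, 0, 0, 255], [0, 0, 0, 0, 0, 0, 255], [0, 0, 0, 0, 0, 0, 255]]
  ]
}}

```text
clock: 42.6
tcp_pos: [0.4674, -0.3665, 0.0119]
orientation: [0.0, 0.823, -0.568, 0.001]
wrist_force: [0.5, 0.9, 6.3]
finger_gap: 0.0392
grip_force: 61.4
```

Emit:
{"op": "jog_arm", "data": {
  "increments": [
    [[0, 0, -0.08, 0, 0, 0, 255], [0, 0, -0.12, 0, 0, 0, 255], [0, 0, -0.12, 0, 0, 0, 255], [0, 0, -0.12, 0, 0, 0, 255], [0, 0, -0.12, 0, 0, 0, 255], [0, 0, 0, 0, 0, 0, 255], [0, 0, 0, 0, 0, 0, 255]]
  ]
}}

```text
clock: 43.3
tcp_pos: [0.4668, -0.366, 0.1509]
orientation: [0.0, 0.823, -0.568, 0.001]
wrist_force: [-0.4, 0.2, -1.8]
finger_gap: 0.039
grip_force: 60.4
```

Run:
```python
from h import *
place("lr",.14)
```

```text
turn 0.0877 (j6 -2.73->-1.56) shift [-1.657 -0.868  0.004] TCP [ 0.4668 -0.366   0.1509] a0 -1.207
turn -0.9123 (j6 -2.73->1.58) shift [1.657 0.868 0.004] TCP [ 0.4668 -0.366   0.1509] a0 -1.207
```

Emit:
{"op": "jog_arm", "data": {
  "increments": [
    [[0, 0, 0, 0, 0, 0.0439, 255], [0, 0, 0, 0, 0, 0.0439, 255], [-0.137, -0.0723, 0, 0, 0, 0, 255], [-0.137, -0.0723, 0, 0, 0, 0, 255], [-0.137, -0.0723, 0, 0, 0, 0, 255], [-0.137, -0.0723, 0, 0, 0, 0, 255], [-0.137, -0.0723, 0, 0, 0, 0, 255], [-0.137, -0.0723, 0, 0, 0, 0, 255], [-0.137, -0.0723, 0, 0, 0, 0, 255], [-0.137, -0.0723, 0, 0, 0, 0, 255], [-0.137, -0.0723, 0, 0, 0, 0, 255], [-0.137, -0.0723, 0, 0, 0, 0, 255], [-0.137, -0.0723, 0, 0, 0, 0, 255], [-0.137, -0.0723, 0, 0, 0, 0, 255], [0, 0, 0, 0, 0, 0, 255], [0, 0, 0, 0, 0, 0, 255]]
  ]
}}

```text
clock: 44.9
tcp_pos: [0.6454, 0.0636, 0.1481]
orientation: [0.002, 0.738, -0.675, -0.001]
wrist_force: [0.7, 0.2, -1.4]
finger_gap: 0.0389
grip_force: 60.5
```

Run:
```python
from h import *
st=env.get_state(); print(st["finger_gap"],st["grip_force"])
place("lr",.0125)
```

```text
0.03890802307065372 60.520702600479126
turn 0.0006 (j6 -1.69->-1.56) shift [-0.008 -0.006  0.502] TCP [0.6454 0.0636 0.1481] a0 -1.481
turn -0.9994 (j6 -1.69->1.58) shift [0.008 0.006 0.502] TCP [0.6454 0.0636 0.1481] a0 -1.481
```

Emit:
{"op": "jog_arm", "data": {
  "increments": [
    [[0.002, -0.006, 0, 0, 0, 0, 255], [0, 0, 0.12, 0, 0, 0, 255], [0, 0, 0.12, 0, 0, 0, 255], [0, 0, 0.12, 0, 0, 0, 255], [0, 0, 0.08, 0, 0, 0, 255], [0, 0, 0.04, 0, 0, 0, 255], [0, 0, 0.02, 0, 0, 0, 255], [0, 0, 0.008, 0, 0, 0, 255], [0, 0, 0.006, 0, 0, 0, 255], [0, 0, 0, 0, 0, 0, 255], [0, 0, 0, 0, 0, 0, 255], [0, 0, 0, 0, 0, 0, 255]]
  ]
}}

```text
clock: 46.1
tcp_pos: [0.6487, 0.0624, 0.0227]
orientation: [-0.0, 0.738, -0.675, 0.0]
wrist_force: [-0.1, 0.1, -1.8]
finger_gap: 0.0389
grip_force: 60.6
```

Emit:
{"op": "jog_arm", "data": {
  "increments": [
    [[0, 0, 0, 0, 0, 0, 120], [0, 0, 0, 0, 0, 0, 90], [0, 0, 0, 0, 0, 0, 50], [0, 0, 0, 0, 0, 0, 0], [0, 0, 0, 0, 0, 0, 0], [0, 0, -0.06, 0, 0, 0, 0], [0, 0, -0.12, 0, 0, 0, 0], [0, 0, -0.16, 0, 0, 0, 0], [0, 0, -0.16, 0, 0, 0, 0], [0, 0, -0.16, 0, 0, 0, 0], [0, 0, 0, 0, 0, 0, 0], [0, 0, 0, 0, 0, 0, 0]]
  ]
}}

```text
clock: 47.3
tcp_pos: [0.6491, 0.0623, 0.1884]
orientation: [-0.001, 0.737, -0.675, 0.001]
wrist_force: [-0.3, -1.0, -1.1]
finger_gap: 0.0854
grip_force: 0.0
```

Run:
```python
from h import *
t=cams.read_camera("top"); s=cams.read_camera("scene"); h=hsv(t)
# dark sides lie outside the colour mask here: use looser value
m=(h[...,0]>=8)&(h[...,0]<=30)&(h[...,1]>50)&(h[...,2]>30)
for mm,ce,a in comps(m,200,1000):
    w,y=yawc(mm,t,.03)
    if .3<w[0]<.75 and -.6<w[1]<-.3:
        x,f=fit([(t,mm)],[*w,y],BD,.02); print(ce,a,x,f); X=x
        u=proj(s,[x[0],x[1],.02])
        k=[q for q in comps(bmask(s),60,1500) if np.hypot(*(q[1]-u))<8]
        if k: print("two views",fit([(t,mm),(s,k[0][0])],x,BD,.02,True))
go(X[0],X[1],.10,X[2]+np.pi/2)
```

```text
[415.85106383 184.68321513] 423 [ 0.57645248 -0.37219549 -0.61173831] 0.12156668305397034
two views (array([ 0.57695967, -0.37436927, -0.6751576 ,  0.01560147]), np.float64(0.7984871864318848))
turn 0.2227 (j6 -1.69->-1.53) shift [ 1.586 -0.766  0.343] TCP [0.6474 0.0623 0.1856] a0 -1.483
turn -0.7773 (j6 -1.69->1.61) shift [-1.586  0.766  0.343] TCP [0.6474 0.0623 0.1856] a0 -1.483
```

Emit:
{"op": "jog_arm", "data": {
  "increments": [
    [[0, 0, 0, 0, 0, 0.0445, 0], [0, 0, 0, 0, 0, 0.0445, 0], [0, 0, 0, 0, 0, 0.0445, 0], [0, 0, 0, 0, 0, 0.0445, 0], [0, 0, 0, 0, 0, 0.0445, 0], [0.132, -0.0638, 0, 0, 0, 0, 0], [0.132, -0.0638, 0, 0, 0, 0, 0], [0.132, -0.0638, 0, 0, 0, 0, 0], [0.132, -0.0638, 0, 0, 0, 0, 0], [0.132, -0.0638, 0, 0, 0, 0, 0], [0.132, -0.0638, 0, 0, 0, 0, 0], [0.132, -0.0638, 0, 0, 0, 0, 0], [0.132, -0.0638, 0, 0, 0, 0, 0], [0.132, -0.0638, 0, 0, 0, 0, 0], [0.132, -0.0638, 0, 0, 0, 0, 0], [0.132, -0.0638, 0, 0, 0, 0, 0], [0.132, -0.0638, 0, 0, 0, 0, 0], [0, 0, 0.15, 0, 0, 0, 0], [0, 0, 0.15, 0, 0, 0, 0], [0, 0, 0, 0, 0, 0, 0]]
  ]
}}

```text
clock: 49.4
tcp_pos: [0.5731, -0.3689, 0.1036]
orientation: [-0.003, -0.461, 0.887, 0.007]
wrist_force: [-0.1, 1.1, -0.6]
finger_gap: 0.0855
grip_force: 0.0
```

Emit:
{"op": "jog_arm", "data": {
  "increments": [
    [[0, 0, 0, 0, 0, 0, 0], [0, 0, 0, 0, 0, 0, 0]]
  ]
}}

```text
clock: 49.6
tcp_pos: [0.5785, -0.3721, 0.1136]
orientation: [0.0, -0.462, 0.887, -0.001]
wrist_force: [0.1, 0.7, -0.1]
finger_gap: 0.0853
grip_force: 0.0
```

Run:
```python
from h import *
go(.5766,-.3727,.009,-.62+np.pi/2)
```

```text
turn 0.0030 (j6 -1.65->-1.52) shift [0.006 0.005 0.419] TCP [ 0.5785 -0.3721  0.1136] a0 -2.182
turn -0.9970 (j6 -1.65->1.62) shift [-0.006 -0.005  0.419] TCP [ 0.5785 -0.3721  0.1136] a0 -2.182
```

Emit:
{"op": "jog_arm", "data": {
  "increments": [
    [[0.005, 0.005, 0.12, 0, 0, 0, 0], [0, 0, 0.12, 0, 0, 0, 0], [0, 0, 0.1, 0, 0, 0, 0], [0, 0, 0.07, 0, 0, 0, 0], [0, 0, 0, 0, 0, 0, 0], [0, 0, 0, 0, 0, 0, 0], [0, 0, 0, 0, 0, 0, 255], [0, 0, 0, 0, 0, 0, 255], [0, 0, 0, 0, 0, 0, 255], [0, 0, 0, 0, 0, 0, 255], [0, 0, 0, 0, 0, 0, 255], [0, 0, 0, 0, 0, 0, 255], [0, 0, 0, 0, 0, 0, 255]]
  ]
}}

```text
clock: 50.9
tcp_pos: [0.5767, -0.3728, 0.011]
orientation: [0.0, -0.462, 0.887, -0.001]
wrist_force: [0.2, 0.4, 5.2]
finger_gap: 0.0392
grip_force: 61.8
```

Emit:
{"op": "jog_arm", "data": {
  "increments": [
    [[0, 0, -0.08, 0, 0, 0, 255], [0, 0, -0.12, 0, 0, 0, 255], [0, 0, -0.12, 0, 0, 0, 255], [0, 0, -0.12, 0, 0, 0, 255], [0, 0, -0.12, 0, 0, 0, 255], [0, 0, -0.08, 0, 0, 0, 255], [0, 0, 0, 0, 0, 0, 255], [0, 0, 0, 0, 0, 0, 255]]
  ]
}}

```text
clock: 51.7
tcp_pos: [0.5758, -0.372, 0.1689]
orientation: [-0.0, -0.462, 0.887, 0.0]
wrist_force: [-0.1, 0.1, -2.6]
finger_gap: 0.0394
grip_force: 61.1
```

Run:
```python
from h import *
t=cams.read_camera("top"); H=hsv(t); s=cams.read_camera("scene")
place("sr",.12); place("sl",.12)
# wall: joint fit with one long box, and the joints (dark columns)
m=(H[...,0]>=8)&(H[...,0]<=30)&(H[...,1]>50)&(H[...,2]>90); q=np.zeros(m.shape,bool); q[145:170,198:292]=True
m=cv2.morphologyEx((m&q).astype(np.uint8),cv2.MORPH_OPEN,np.ones((3,3)))
for mm,ce,a in comps(m,100,1200):
    r=cv2.minAreaRect(np.argwhere(mm)[:,::-1].astype(np.float32)); w=at_z(t,r[0],.05)
    print("top face",a,np.round(r[1],1),w.round(4),"hearth-wall rel",((w[:2]-W0)@EX).round(4),((w[:2]-W0)@EY).round(4))
a=cv2.resize(cv2.cvtColor(np.array(t["pixels"]),cv2.COLOR_RGB2BGR)[140:220,195:300],(525,400))[:290]; b=cv2.resize(cv2.cvtColor(np.array(s["pixels"]),cv2.COLOR_RGB2BGR)[205:267,195:300],(525,310))
cv2.imwrite("pics/low3.png",np.vstack([a,b]))
```

```text
turn -0.2226 (j6 -1.65->-1.49) shift [-1.889 -0.439 -0.011] TCP [ 0.5751 -0.3715  0.1673] a0 -2.182
turn 0.7774 (j6 -1.65->1.65) shift [ 1.889  0.439 -0.011] TCP [ 0.5751 -0.3715  0.1673] a0 -2.182
turn -0.2226 (j6 -1.65->-1.36) shift [-2.233 -0.439 -0.011] TCP [ 0.5751 -0.3715  0.1673] a0 -2.182
turn 0.7774 (j6 -1.65->1.78) shift [ 2.233  0.439 -0.011] TCP [ 0.5751 -0.3715  0.1673] a0 -2.182
top face 368 [13.5 27.2] [0.6469 0.0641 0.05  ] hearth-wall rel 0.0001 -0.0876
top face 375 [13.5 27.3] [0.6388 0.1523 0.05  ] hearth-wall rel -0.0002 0.0009
top face 367 [13.4 27.2] [0.6305 0.2386 0.05  ] hearth-wall rel -0.0009 0.0876
```

View pics/low3.png

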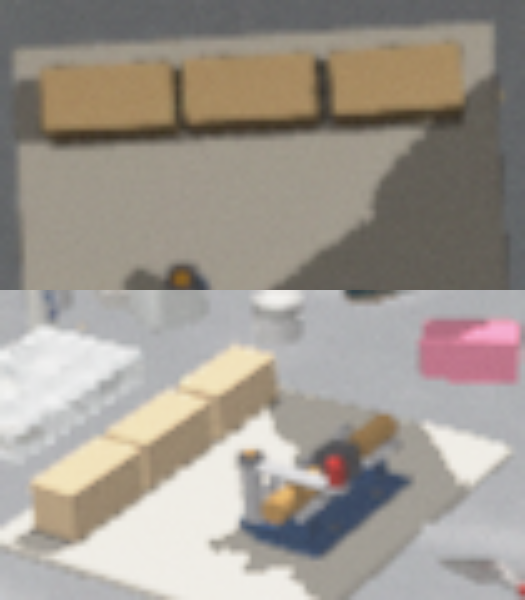

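All three first-course bricks are within 2 mm of their places (top crop (108,98), (249,90), (396,80)). Brick four goes across the right-hand joint.

Emit:
{"op": "jog_arm", "data": {
  "increments": [
    [[0, 0, 0, 0, 0, -0.0445, 255], [0, 0, 0, 0, 0, -0.0445, 255], [0, 0, 0, 0, 0, -0.0445, 255], [0, 0, 0, 0, 0, -0.0445, 255], [0, 0, 0, 0, 0, -0.0445, 255], [-0.145, -0.0338, 0, 0, 0, 0, 255], [-0.145, -0.0338, 0, 0, 0, 0, 255], [-0.145, -0.0338, 0, 0, 0, 0, 255], [-0.145, -0.0338, 0, 0, 0, 0, 255], [-0.145, -0.0338, 0, 0, 0, 0, 255], [-0.145, -0.0338, 0, 0, 0, 0, 255], [-0.145, -0.0338, 0, 0, 0, 0, 255], [-0.145, -0.0338, 0, 0, 0, 0, 255], [-0.145, -0.0338, 0, 0, 0, 0, 255], [-0.145, -0.0338, 0, 0, 0, 0, 255], [-0.145, -0.0338, 0, 0, 0, 0, 255], [-0.145, -0.0338, 0, 0, 0, 0, 255], [-0.145, -0.0338, 0, 0, 0, 0, 255], [0, 0, 0, 0, 0, 0, 255], [0, 0, 0, 0, 0, 0, 255]]
  ]
}}

```text
clock: 53.8
tcp_pos: [0.643, 0.1078, 0.1675]
orientation: [0.001, 0.738, -0.675, -0.001]
wrist_force: [0.3, 0.7, -0.7]
finger_gap: 0.0395
grip_force: 61.1
```

Run:
```python
from h import *
st=env.get_state(); print(st["finger_gap"],st["grip_force"])
place("sr",.0125)
```

```text
0.039486767557724116 61.1098051071167
turn 0.0006 (j6 -1.62->-1.49) shift [-0.003  0.     0.42 ] TCP [0.643  0.1078 0.1675] a0 -1.481
turn -0.9994 (j6 -1.62->1.65) shift [ 0.003 -0.     0.42 ] TCP [0.643  0.1078 0.1675] a0 -1.481
```

Emit:
{"op": "jog_arm", "data": {
  "increments": [
    [[-0.003, 0, 0.1, 0, 0, 0, 255], [0, 0, 0.1, 0, 0, 0, 255], [0, 0, 0.1, 0, 0, 0, 255], [0, 0, 0.07, 0, 0, 0, 255], [0, 0, 0.03, 0, 0, 0, 255], [0, 0, 0.02, 0, 0, 0, 255], [0, 0, 0.006, 0, 0, 0, 255], [0, 0, 0.006, 0, 0, 0, 255], [0, 0, 0, 0, 0, 0, 255], [0, 0, 0, 0, 0, 0, 255], [0, 0, 0, 0, 0, 0, 255]]
  ]
}}

```text
clock: 54.9
tcp_pos: [0.6443, 0.1078, 0.0621]
orientation: [-0.0, 0.738, -0.675, 0.0]
wrist_force: [0.9, 0.6, -0.2]
finger_gap: 0.0388
grip_force: 61.1
```

Emit:
{"op": "jog_arm", "data": {
  "increments": [
    [[0, 0, 0, 0, 0, 0, 120], [0, 0, 0, 0, 0, 0, 90], [0, 0, 0, 0, 0, 0, 50], [0, 0, 0, 0, 0, 0, 0], [0, 0, 0, 0, 0, 0, 0], [0, 0, -0.06, 0, 0, 0, 0], [0, 0, -0.12, 0, 0, 0, 0], [0, 0, -0.16, 0, 0, 0, 0], [0, 0, -0.16, 0, 0, 0, 0], [0, 0, 0, 0, 0, 0, 0], [0.15, 0, 0, 0, 0, 0, 0], [0.15, 0, 0, 0, 0, 0, 0], [0.15, 0, 0, 0, 0, 0, 0], [0.15, 0, 0, 0, 0, 0, 0], [0.15, 0, 0, 0, 0, 0, 0], [0.15, 0, 0, 0, 0, 0, 0], [0.15, 0, 0, 0, 0, 0, 0], [0, 0, 0, 0, 0, 0, 0], [0, 0, 0, 0, 0, 0, 0]]
  ]
}}

```text
clock: 56.8
tcp_pos: [0.6666, -0.1548, 0.1856]
orientation: [0.0, 0.737, -0.676, -0.001]
wrist_force: [0.0, -0.2, 0.1]
finger_gap: 0.0853
grip_force: 0.0
```

Run:
```python
from h import *
t,b=bricks(); s=cams.read_camera("scene"); print(len(b),"loose bricks left")
a=cv2.resize(cv2.cvtColor(np.array(t["pixels"]),cv2.COLOR_RGB2BGR)[140:220,195:300],(525,400))[:290]; b=cv2.resize(cv2.cvtColor(np.array(s["pixels"]),cv2.COLOR_RGB2BGR)[205:267,195:300],(525,310))
cv2.imwrite("pics/end.png",np.vstack([a,b]))
H=hsv(t)
m=(H[...,0]>=8)&(H[...,0]<=30)&(H[...,1]>50)&(H[...,2]>90); q=np.zeros(m.shape,bool); q[140:170,198:295]=True
m=cv2.morphologyEx((m&q).astype(np.uint8),cv2.MORPH_OPEN,np.ones((3,3)))
for mm,ce,k in comps(m,80,1400): print(k,ce)
for k,c in PL.values():
    p=W0+k*.086*EY; print(proj(t,[*p,.05+.04*c]))
for n in("rod_mid","strap_knob"): print(n,spotter.landmark_of(n,"top")[:1])
print(proj(t,[.4848,.1373,.046]))
```

```text
0 loose bricks left
699 [259.78111588 154.44778255]
316 [215.08544304 158.22151899]
[244.70457882 156.87635554]
[216.17968446 158.48190774]
[273.19668965 155.27264858]
[228.9293708  154.64747588]
[258.31528968 152.99530671]
rod_mid [{'uv': [244.4, 206.2], 'conf': 0.88}]
strap_knob [{'uv': [235.2, 222.1], 'conf': 0.54}]
[247.55497724 208.03711348]
```

View pics/end.png

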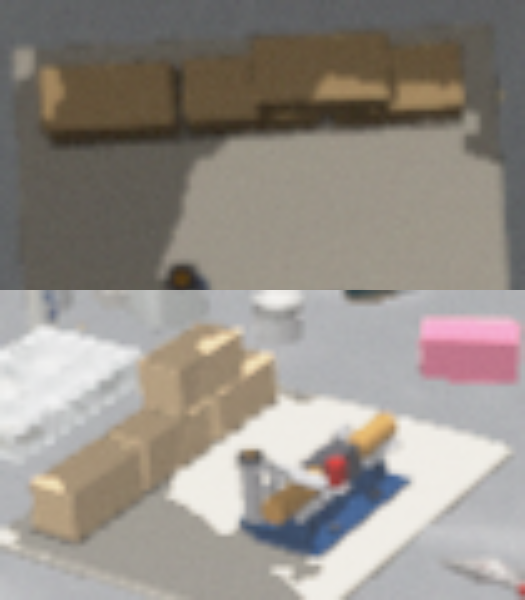

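The fourth brick sits squarely across the right joint: top-face centre at px (258.5,153.1) against (258.3,153.0) expected. Rod and strap are in place, no buff brick is left loose, and the gripper is open and clear.

```bash
python3 -c "
from workcell import ticket
print(ticket.hand_in())"
```

```text
the job is handed in; nothing more can be done
None
```

The job is handed in (no verdict was returned): the rod is in the V-blocks with the strap fully over it, three bricks fill the outlines, and the fourth and last buff brick lies across the right-hand joint.

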